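# Riddle the medals, tip them into the tray and cover it

### The job

Lift the mesh basket a little and shake it over its catch box until every small brass stud has dropped through into the box while the medals stay in the basket, then tip the medals out of the basket's chute into the open wooden tray, put any medals lying loose on the bench in the tray as well, and hang the empty basket back in the catch box by its ears. Only when all the medals are in the tray, edge the grey cover forward on its low riser until most of its tab hangs out over the front edge, pinch it by the tab and lay it flat and square on the tray so that it closes the tray all round. Leave the other things on the bench alone.

Things in the scene. Friction and masses are not known exactly. Their poses are not given: they have to be found in the camera images.
- catch: Fixed open beech box that catches the studs, 192 (its x) by 132 (its y) by 70 mm high, walls and floor 6 mm; origin at the centre of its underside. The basket hangs in it: an ear at each of the basket's long sides, 70 mm long in x and reaching out to y = +-78 mm, underside 36 mm above the basket's origin, rests on the box's long rims, the basket's origin then being 34 mm above the bench.
- basket: Polished steel mesh basket, 0.35 kg, slippery inside (friction about 0.25). Origin at the centre of its mesh floor's underside, z up; its chute points to its -x. Floor 4 mm thick, x -52 to 52, y -38 to 38 mm, square holes of 19 mm between 8 mm bars; side walls (x -92 to 55, 83 mm over the outside) and back wall 36 mm high. At the start its origin lies 12 to 22 mm along the box's +x from the box's centre.
- basket_lip (a point): Middle of the lip of the basket's chute, 92 mm to -x of the basket's origin and 23 mm up. The chute slopes up to it at 30 degrees from the floor's front end (x = -52 mm) and is open above, so the contents slide out over the lip when that end is tipped down about 60 degrees.
- basket_bar (a point): Centre of the basket's black handle bar, 105 mm above the basket's origin: a flat bar 14 mm thick (basket x), 20 mm high, 87 mm long (basket y) between two upright straps at y = +-43 mm; free space below it down to the walls.
- tray: Loose open wooden tray, 104 (its x) by 130 (its y) by 48 mm high, walls and floor 4 mm, 0.6 kg; origin at the centre of its underside.
- riser: Fixed beech riser 168 (its x) by 174 (its y) by 50 mm high with a flat top between two side rails 8 mm high, 152 mm apart; open at front (-x) and back (+x). Origin at the centre of its underside.
- riser_edge (a point): Middle of the riser's front top edge (84 mm to -x of its origin, 50 mm high).
- cover: Loose flat grey plastic cover 6 mm thick, 0.13 kg, lying on the riser between the rails: a plate 120 (its x) by 146 (its y) mm with a tab 40 mm wide (y) reaching 44 mm out of the middle of its -x side. Origin at the centre of the plate's underside (the tab not counted). It can be pushed from its back edge (60 mm to +x of its origin), which at the start stands out 4 to 16 mm beyond the riser's back edge.
- cover_tab (a point): Middle of the outer end of the cover's tab, 104 mm to -x of the cover's origin, at mid thickness.
- medal1: Medal in a round capsule, a disc 34 mm across and 7 mm thick, black rim and brass face, 22 g; origin at the centre of one face. Starts in the basket. May be absent.
- medal2: Medal in a round capsule, a disc 34 mm across and 7 mm thick, black rim and brass face, 22 g; origin at the centre of one face. Starts in the basket. May be absent.
- medal3: Medal in a round capsule, a disc 34 mm across and 7 mm thick, black rim and brass face, 22 g; origin at the centre of one face. Starts in the basket. May be absent.
- medal4: Medal in a round capsule, a disc 34 mm across and 7 mm thick, black rim and brass face, 22 g; origin at the centre of one face. Starts lying flat on the bench behind the catch box. May be absent.
- medal5: Medal in a round capsule, a disc 34 mm across and 7 mm thick, black rim and brass face, 22 g; origin at the centre of one face. Starts lying flat on the bench behind the catch box. May be absent.
- medal6: Medal in a round capsule, a disc 34 mm across and 7 mm thick, black rim and brass face, 22 g; origin at the centre of one face. Starts lying flat on the bench behind the catch box. May be absent.
- stud1: Brass mounting stud, a short cylinder 12 mm across and 10 mm high, 10 g; origin at the centre of one end. Starts standing on the bars of the basket's mesh. May be absent.
- stud2: Brass mounting stud, a short cylinder 12 mm across and 10 mm high, 10 g; origin at the centre of one end. Starts standing on the bars of the basket's mesh. May be absent.
- stud3: Brass mounting stud, a short cylinder 12 mm across and 10 mm high, 10 g; origin at the centre of one end. Starts standing on the bars of the basket's mesh. May be absent.
- stud4: Brass mounting stud, a short cylinder 12 mm across and 10 mm high, 10 g; origin at the centre of one end. Starts standing on the bars of the basket's mesh. May be absent.
- stud5: Brass mounting stud, a short cylinder 12 mm across and 10 mm high, 10 g; origin at the centre of one end. Starts standing on the bars of the basket's mesh. May be absent.
- bronze: Bare bronze medal 64 mm across lying on the bench, origin at its centre; leave alone.
- groat: Bare silver groat 24 mm across, 4 mm thick; leave alone.
- flashlight: Chrome flashlight lying on the bench along its x, 120 by 32 mm, origin below its middle; leave alone.
- gauge: Green plastic measuring gauge lying flat on the bench, 150 mm long (its x from -75 to 75 mm), jaws out to one side (its y from -11 to 50 mm); leave alone.
Mind the look-alikes: they are no part of the job. What is shaped like the catch but green or purple is not meant.

How it is judged:
By the outcome, as a careful person would: the job done as asked, in the order asked, and still so for the second after the job is handed in, with the robot touching nothing.
Of medal1, medal2, medal3, medal4, medal5, medal6 only 4 to 6 are there at a start; the rules pass over those that are not, and their reading is None.
Of stud1, stud2, stud3, stud4, stud5 only 3 to 5 are there at a start; the rules pass over those that are not, and their reading is None.
At some moment in a run one of tray, medal4, medal5, medal6 may be knocked a few centimetres aside while the robot is not near it.
It also fails if it takes over 208 s, if anything falls off the work surface, if the arm or the gripper's body presses on something with over 40 N, if the wrist force passes 120 N, or if a joint passes its speed limit or range.

### The arm

A 6-joint arm with a two-finger parallel gripper is mounted at the origin on the work surface. World frame = base frame: x ahead of the robot, y to its left, z up, the work surface at z = 0. Lengths are in m, angles in rad, forces in N, time in s.
With the tool pointing down it reaches from about 0.35 to 0.975 m from the base axis. Payload 4.9 kg.
Tool frame: the origin (TCP) lies at the very end of the fingers, on their centre line; the grasp point (between the pads) lies 19 mm behind it; z points along the fingers, y is the line along which they close (so a half turn about z gives the same grasp; the last joint's range is limited). The gripper opens to 85 mm and grips with 20 to 120 N. Pads are 22 mm wide; open, the fingers measure 114 mm over their backs; the gripper's body (76 mm by 85 mm) begins 54 mm behind the grasp point. The pads swing forward as they close: fully open they stand 13 mm farther back than shut.
Start: joints at [-1.41, 0.053, 1.613, -0, 1.476, -0.119], TCP at [0.173, -0.601, 0.231] pointing down, gripper open.
Joint ranges: [-3.01, 3.01], [-1.01, 2.22], [0.06, 2.58], [-1.02, 4.17], [0.09, 2.62], [-3.14, 3.14]. Speed limits (rad/s): [2.57, 2.57, 3.14, 3.14, 3.14, 3.14].

### API

Orientations are given as a rotation vector (axis times angle).
In Python, from station import * gives the robot as it stands.
- The arm moves only by the shell command python3 -m crank 'ROWS' [OPENING] [FORCE]. ROWS is JSON, a list of rows, each an object with "offset": the shift along the tool's x, y, z in m, a list of three; "twist": the turn, a rotation vector about the tool's x, y, z in degrees, a list of three. In form: [{"offset": [x, y, z], "twist": [rx, ry, rz]}, ...]. A call has 1 to 20 rows; each row is the pose to reach, as a shift and turn from the pose commanded when the call began, along the tool's axes at that moment; what a row does not reach only later rows make up. A row lasts 1/8 s, in which the tool goes at most 62.5 mm and 10.7 degrees, less where a joint would pass 70% of its speed; a pose out of reach is approached as far as the arm can. A call with a gripper value outside its range is refused whole. OPENING is the opening, from 0 (shut) to 1 (fully open), set as the call begins (- or left out, the last holds). The fingers move at their own pace and stop on an object; FORCE is the grip in N (left out, the last holds). Time passes only in rows, so rows that repeat a pose let the fingers close. It gives the time, the measured TCP pose, the force, the opening and the grip force at its end, in the units of the state.
- get_obs(): the state, without advancing time (a new reading comes with each control period).
- get_image(name): name is "scene" or "top"; returns the picture (480x640x3 uint8, red, green, blue); there is no depth.
- get_calibration(name): a dict with "intrinsics" (3x3 intrinsics, pixels), "world_from_camera" (4x4, takes a point from camera to world coordinates). Camera axes: x right, y up, looking along -z (the intrinsics and any distortion apply to the point x, -y, -z); pixel columns grow to the right and rows downward; lengths in m; the calibration is good to about 2 mm. A picture is of the moment at which its call begins. get_calibration takes no time and is no camera call.
- finish_job(): hands the job in; it is judged then, once.
Trained networks look in the newest picture that a camera, given by its name, has taken for a name from the list of things; names that differ only in an ending like _2 or _b are one class to them, and where a whole thing is asked for, a point or a joint stands for the part that bears it (a point fixed in the world has none). Each returns a list of dicts, best first, with "confidence" (0 to 1); they miss things now and then, are a little off and sometimes report something else, mostly with a low value. They report only what shows in the picture. A call takes as long as a camera call. They do not tell look-alikes from the thing itself.
- cut_out(query, camera): "region" (480x640 bool, what is visible of it) and "rect" ([centre column, centre row, width, height] in pixels, round what is visible of it).
The state is a dict: "t": time; "q": joint angles; "dq": joint speeds; "effort": joint torques, N m; "tool_pos": TCP position; "tool_rot": TCP orientation; "contact_force": force on the tool from outside, world axes, zero at the start; "wrist_torque": the same for the moment, N m; "opening": finger opening in m; "grip_force": force on a finger pad.
Only numpy, scipy, OpenCV 4.12 (cv2) and the standard library are available. Lean on these libraries where they do the work, as an engineer would, in place of code of your own. Each camera call takes 0.05 s, during which the arm holds its last target. There are 200 camera calls.

## Working session

There is one attempt and no reset: what is moved stays moved. The work goes in short steps, Python scripts to look and compute and a shell command to move; the robot and the scene stay as the last step left them, time stands still between calls to the robot, and variables do not carry over. Pictures are saved under pics/ and viewed, at most 14 in all, crops included, and the job is handed in when it is done.

```bash
ls; mkdir -p pics; python3 - <<'E'
from station import *
import cv2
for n in("scene","top"):
    cv2.imwrite(f"pics/{n}0.png",get_image(n)[:,:,::-1]); c=get_calibration(n); print(n,c)
print(get_obs())
E
```

```text
pics
scene {'intrinsics': array([[466.54966087,   0.        , 320.32739733],
       [  0.        , 466.54966087, 241.64651517],
       [  0.        ,   0.        ,   1.        ]]), 'world_from_camera': array([[-0.26743012, -0.69763171,  0.6646737 ,  1.16915466],
       [ 0.96333478, -0.17809707,  0.20066775,  0.19154641],
       [-0.02161575,  0.69396789,  0.71968141,  0.84277758],
       [ 0.        ,  0.        ,  0.        ,  1.        ]])}
top {'intrinsics': array([[449.56977417,   0.        , 319.32379344],
       [  0.        , 449.56977417, 242.35519562],
       [  0.        ,   0.        ,   1.        ]]), 'world_from_camera': array([[-0.02152868,  0.98744391, -0.15649613,  0.30700943],
       [-0.99948986, -0.02495096, -0.0199364 , -0.0213711 ],
       [-0.02359081,  0.15598709,  0.98747734,  1.13925321],
       [ 0.        ,  0.        ,  0.        ,  1.        ]])}
{'t': 0.1, 'q': array([-1.40999767e+00,  5.32796326e-02,  1.61415841e+00,  1.96374651e-05,
        1.47598735e+00, -1.19005794e-01]), 'dq': array([-0.00059906, -0.00132362, -0.00342836,  0.00130157, -0.00195334,
       -0.00057257]), 'effort': array([-4.50426396e-04, -3.94904280e+01, -3.71366251e+01, -1.53538322e-04,
        3.90063127e-03,  2.63559691e-06]), 'tool_pos': array([ 0.17251674, -0.60013616,  0.23019187]), 'tool_rot': array([-3.10908371e+00, -4.37824965e-01,  2.94379678e-05]), 'contact_force': array([-0.54762749, -0.04512898,  0.50787179]), 'wrist_torque': array([-0.02147408, -0.00520173,  0.00170628]), 'grip_force': 0.0, 'opening': 0.0852717121780917}
```

View pics/scene0.png

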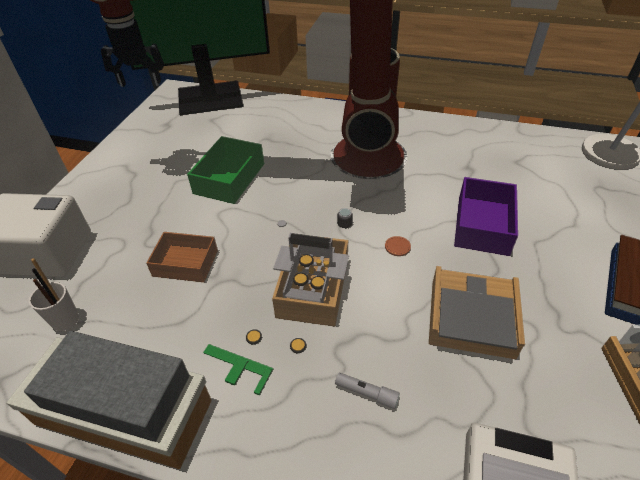

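View pics/top0.png

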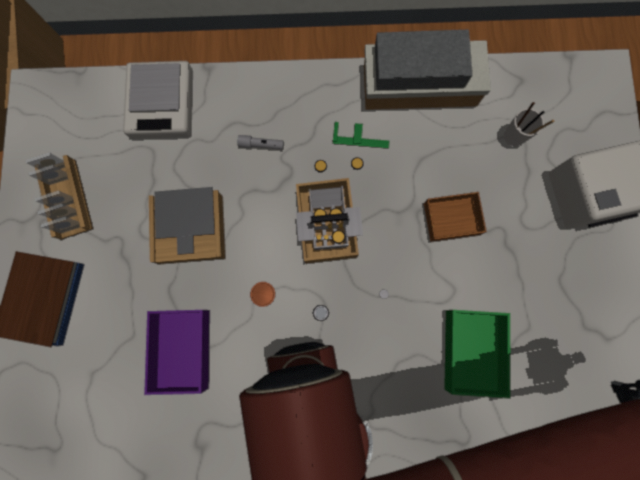

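The top view shows the catch and basket at (327,222), tray at (455,216), riser and cover at (186,225), and loose medals at (320,166) and (357,163). The box shapes at (477,353) in green and (177,351) in purple are look-alikes; the beech box is the one that fits. I'll confirm that in an enlarged crop.

```bash
cat > h.py <<'E'
from station import *
import numpy as np, cv2
from scipy.spatial.transform import Rotation as R
C={n:get_calibration(n) for n in("scene","top")}
def p2w(n,u,v,z):
    c=C[n];T=c["world_from_camera"];K=c["intrinsics"]
    d=np.linalg.inv(K)@[u,v,1]; d=T[:3,:3]@[d[0],-d[1],-d[2]]; o=T[:3,3]
    return o+d*(z-o[2])/d[2]
def w2p(n,p):
    c=C[n];T=c["world_from_camera"]
    q=T[:3,:3].T@(np.asarray(p)-T[:3,3]); q=c["intrinsics"]@[q[0],-q[1],-q[2]]; return q[:2]/q[2]
def snap(n,f=None,box=None,s=1):
    im=get_image(n)[:,:,::-1].copy()
    if f:
        if box: im=im[box[1]:box[3],box[0]:box[2]]
        cv2.imwrite("pics/"+f,cv2.resize(im,None,fx=s,fy=s,interpolation=cv2.INTER_CUBIC))
    return im
def quad(region,n,z):
    """min-area rectangle of a region projected to height z: centre, sizes, angles"""
    ys,xs=np.nonzero(region); P=np.array([p2w(n,x,y,z)[:2] for x,y in zip(xs,ys)])
    r=cv2.minAreaRect((P*1000).astype(np.float32)); return r
E
python3 - <<'E'
from h import *
a=snap("top")
sc=snap("scene")
A=cv2.resize(a[165:275,280:380],(400,440),interpolation=cv2.INTER_CUBIC)
B=cv2.resize(sc[225:335,262:362],(400,440),interpolation=cv2.INTER_CUBIC)
cv2.imwrite("pics/bk.png",np.hstack([A,B]))
for q,z in [("catch",.07),("basket",.07),("basket_bar",.149),("tray",.048),("riser",.058),("cover",.056),("medal1",.007),("stud1",.045),("groat",.004)]:
    for n in("top","scene"):
        for d in cut_out(q,n)[:7]:
            if d["confidence"]>.3:
                r=quad(d["region"],n,z); print(q,n,round(d["confidence"],2),np.round(d["rect"]),np.round(r[0]),np.round(r[1]),round(r[2],1))
E
```

```text
catch top 0.88 [329. 222.  64.  81.] [530. -20.] [199. 129.] 5.2
catch top 0.72 [477. 355.  61.  94.] [ 209. -358.] [153. 197.] 86.3
catch top 0.58 [176. 353.  68.  85.] [228. 338.] [196. 155.] 1.0
catch top 0.5 [321. 166.  10.  15.] [668.  -7.] [27. 31.] 88.6
catch scene 0.66 [310. 284.  77.  88.] [560. -17.] [240. 143.] 7.5
catch scene 0.62 [228. 171.  79.  65.] [ 243. -348.] [181. 264.] 85.4
catch scene 0.6 [486. 216.  66.  75.] [263. 341.] [139. 264.] 89.7
catch scene 0.55 [255. 337.  18.  16.] [733. -81.] [34. 29.] 20.6
basket top 0.86 [330. 217.  64.  57.] [536. -23.] [148. 158.] 2.9
basket top 0.64 [337. 211.   7.   8.] [554. -42.] [24. 12.] 88.5
basket top 0.45 [264. 294.  27.  26.] [356. 139.] [55. 59.] 25.4
basket scene 0.77 [311. 268.  74.  71.] [533. -27.] [185. 157.] 2.3
basket_bar top 0.74 [331. 219.  65.  57.] [519. -24.] [139. 148.] 1.8
basket_bar top 0.64 [319. 165.  12.  13.] [641.  -7.] [28. 29.] 88.6
basket_bar scene 0.59 [309. 268.  73.  74.] [596.  -5.] [169. 143.] 3.8
tray top 0.76 [457. 218.  59.  52.] [ 537. -334.] [113. 142.] 6.8
tray scene 0.72 [181. 257.  
[... 200 characters left out ...]
  74.] [525. 327.] [177. 190.] 3.4
riser scene 0.81 [478. 313.  96.  93.] [549. 330.] [205. 180.] 3.2
cover top 0.68 [186. 221.  54.  66.] [542. 334.] [167. 149.] 3.2
cover scene 0.79 [478. 314.  79.  67.] [546. 332.] [167. 147.] 3.2
medal1 top 0.55 [321. 166.  10.  12.] [690.  -5.] [27. 28.] 42.5
medal1 top 0.41 [321. 212.  14.  10.] [567.  -1.] [28. 18.] 88.5
medal1 scene 0.73 [256. 337.  21.  12.] [ 696. -103.] [35. 29.] 20.6
medal1 scene 0.48 [298. 344.  18.  15.] [693.  -8.] [35. 31.] 32.9
medal1 scene 0.45 [304. 280.  12.  14.] [525. -52.] [39. 33.] 16.6
medal1 scene 0.42 [306. 260.  14.  11.] [466. -59.] [35. 32.] 14.4
stud1 top 0.62 [455. 216.  63.  52.] [ 537. -335.] [111. 144.] 6.8
```

View pics/bk.png

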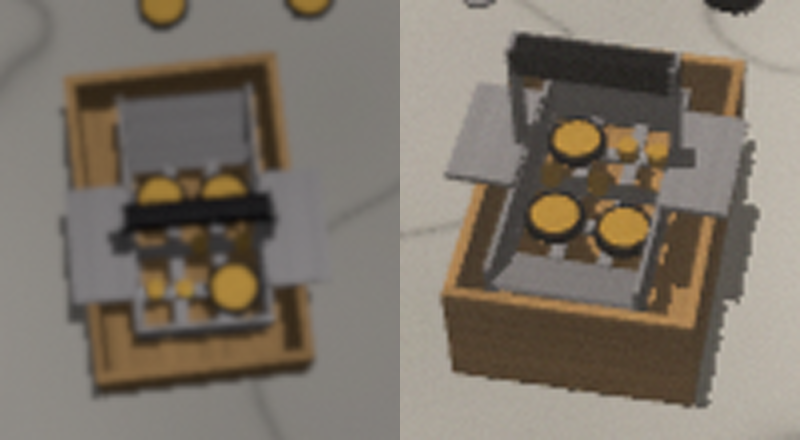

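The crop shows a beech box with the steel basket inside. The chute points away from the robot (world +x), and I count 3 medals and at least 2 studs, with perhaps 2 more in the bar's shadow. The box matches the description, so it is the catch. Next I'll measure the bar, box and tray more precisely.

```bash
python3 - <<'E'
from h import *
def hull(mask,n,z):
    m=cv2.morphologyEx(mask.astype(np.uint8),cv2.MORPH_OPEN,np.ones((2,2)))
    k,l,s,c=cv2.connectedComponentsWithStats(m); i=1+np.argmax(s[1:,4]); r=quad(l==i,n,z); return s[i],np.round(r[0]),np.round(r[1]),round(r[2],1)
for n,(a,b,c,d) in {"top":(305,205,356,232),"scene":(285,228,336,256)}.items():
    im=get_image(n).astype(int).max(2); m=np.zeros(im.shape,bool); m[b:d,a:c]=im[b:d,a:c]<48
    for z in (.149,.129): print(n,z,hull(m,n,z))
cv2.imwrite("pics/t.png",0*get_image("top"))
# tray & box rim corners at rim height, top camera
for q,z in(("tray",.048),("catch",.07),("cover",.056),("riser",.058)):
    for n in("top","scene"):
        d=cut_out(q,n)[0]; ys,xs=np.nonzero(d["region"])
        P=np.array([p2w(n,x,y,z)[:2] for x,y in zip(xs,ys)]); 
        for th in([6.8] if q=="tray" else [5.2] if q=="catch" else [3.2]):
            t=np.radians(th);u=np.array([np.cos(t),np.sin(t)]);v=np.array([-u[1],u[0]])
            print(q,n,"along x",np.percentile(P@u,[.3,99.7])*1e3//1,"y",np.percentile(P@v,[.3,99.7])*1e3//1)
for n in("top","scene"):
    hsv=cv2.cvtColor(get_image(n),cv2.COLOR_RGB2HSV); m=((hsv[...,0]>12)&(hsv[...,0]<32)&(hsv[...,1]>140)&(hsv[...,2]>120)).astype(np.uint8)
    k,l,s,c=cv2.connectedComponentsWithStats(m)
    for i in range(1,k):
        if 8<s[i,4]<300: print(n,s[i],np.round(c[i],1),np.round(p2w(n,*c[i],.007),3))
E
```

```text
top 0.149 (array([311, 214,  38,  13, 245], dtype=int32), array([515., -25.]), array([21., 84.]), 3.5)
top 0.129 (array([311, 214,  38,  13, 245], dtype=int32), array([519., -25.]), array([22., 86.]), 3.5)
scene 0.149 (array([291, 236,  39,  13, 316], dtype=int32), array([534., -22.]), array([26., 83.]), 3.8)
scene 0.129 (array([291, 236,  39,  13, 316], dtype=int32), array([516., -28.]), array([26., 85.]), 3.8)
tray top along x [437. 547.] y [-465. -325.]
tray scene along x [444. 583.] y [-468. -318.]
catch top along x [427. 628.] y [-135.   -1.]
catch scene along x [ 74. 349.] y [-462. -277.]
cover top along x [477. 640.] y [229. 376.]
cover scene along x [480. 645.] y [226. 375.]
riser top along x [456. 626.] y [204. 390.]
riser scene along x [466. 668.] y [209. 389.]
top [353 159   9   9  68] [356.9 162.8] [ 0.695 -0.102  0.007]
top [316 161  10   9  70] [320.4 165.2] [ 0.691 -0.006  0.007]
top [331 209  10   5  32] [335.1 211.4] [ 0.566 -0.041  0.007]
top [315 210  10   5  40] [319.6 212.3] [ 0.565 -0.001  0.007]
top [333 232  11  10  88] [338.  236.3] [ 0.501 -0.047  0.007]
top
[... 1168 characters left out ...]
47 331  13  11 107] [253.2 335.7] [ 0.695 -0.105  0.007]
scene [611 337  29  54 210] [627.8 364. ] [0.569 0.63  0.007]
scene [292 339  13  11 116] [297.7 344.2] [ 0.691 -0.008  0.007]
scene [623 382   7  13  14] [626.2 388.1] [0.624 0.619 0.007]
scene [ 38 449   7   6  14] [ 41.  451.9] [ 1.013 -0.38   0.007]
scene [ 56 455  11   8  32] [ 61.3 458.6] [ 1.014 -0.338  0.007]
scene [ 48 456   7   5  15] [ 50.9 457.8] [ 1.017 -0.356  0.007]
scene [ 67 462   6   6  12] [ 69.5 464.2] [ 1.018 -0.318  0.007]
scene [ 57 465   5   5   9] [ 59.  467.2] [ 1.027 -0.333  0.007]
scene [  2 467  11   7  26] [  7.8 470.2] [ 1.054 -0.415  0.007]
scene [  3 475   7   5  13] [  6.2 477.2] [ 1.064 -0.41   0.007]
```

```bash
cat >> h.py <<'E'
def down(heading):  # tool pointing down, tool x at heading (deg)
    h=np.radians(heading); x=np.array([np.cos(h),np.sin(h),0]); z=np.array([0,0,-1.]); return R.from_matrix(np.c_[x,np.cross(z,x),z])
def go(pos,rot=None,cur=None):
    """print offset/twist from the present (or given) pose to pose; returns target"""
    if cur is None:
        o=get_obs(); cur=(o["tool_pos"],R.from_rotvec(o["tool_rot"]))
    rot=cur[1] if rot is None else rot
    d=cur[1].inv().apply(np.asarray(pos)-cur[0]); w=(cur[1].inv()*rot).as_rotvec(degrees=True)
    print("off",np.round(d,4),"twist",np.round(w,1)); return (np.asarray(pos),rot)
E
python3 - <<'E'
from h import *
a=go([.517,-.025,.24],down(-85)); b=go([.517,-.025,.12],down(-85))
E
```

```text
off [ 0.49   -0.4582 -0.0087] twist [  0.  -0. 101.]
off [ 0.49   -0.4582  0.1113] twist [  0.  -0. 101.]
```

```bash
python3 -m crank '[{"offset":[0.16,-0.15,-0.009],"twist":[0,0,33]},{"offset":[0.49,-0.458,-0.009],"twist":[0,0,101]},{"offset":[0.49,-0.458,-0.009],"twist":[0,0,101]},{"offset":[0.49,-0.458,-0.009],"twist":[0,0,101]},{"offset":[0.49,-0.458,-0.009],"twist":[0,0,101]},{"offset":[0.49,-0.458,-0.009],"twist":[0,0,101]},{"offset":[0.49,-0.458,-0.009],"twist":[0,0,101]},{"offset":[0.49,-0.458,-0.009],"twist":[0,0,101]},{"offset":[0.49,-0.458,-0.009],"twist":[0,0,101]},{"offset":[0.49,-0.458,-0.009],"twist":[0,0,101]},{"offset":[0.49,-0.458,-0.009],"twist":[0,0,101]},{"offset":[0.49,-0.458,-0.009],"twist":[0,0,101]},{"offset":[0.49,-0.458,-0.009],"twist":[0,0,101]},{"offset":[0.49,-0.458,-0.009],"twist":[0,0,101]},{"offset":[0.49,-0.458,-0.009],"twist":[0,0,101]}]' 1
python3 - <<'E'
from h import *
print(get_obs()["q"],get_obs()["t"]); go([.517,-.025,.12],down(-85.5))
E
```

```text
t: 3.62
tool_pos: [0.5167, -0.0262, 0.2403]
tool_rot: [2.315, -2.124, 0.0]
contact_force: [0.2, -0.2, 1.2]
opening: 0.0856
grip_force: 0.0
[-1.94388624e-01 -2.13742805e-01  1.84919994e+00 -2.10633252e-04
  1.50615671e+00  2.86102858e+00] 3.625
off [-0.0011 -0.0004  0.1203] twist [ 0.  -0.   0.4]
```

```bash
python3 -m crank '[{"offset":[-0.001,0,0.05],"twist":[0,0,0]},{"offset":[-0.001,0,0.1],"twist":[0,0,0]},{"offset":[-0.001,0,0.12],"twist":[0,0,0]},{"offset":[-0.001,0,0.12],"twist":[0,0,0]}]' && python3 -m crank '[{"offset":[0,0,0],"twist":[0,0,0]},{"offset":[0,0,0],"twist":[0,0,0]},{"offset":[0,0,0],"twist":[0,0,0]},{"offset":[0,0,0],"twist":[0,0,0]},{"offset":[0,0,0],"twist":[0,0,0]},{"offset":[0,0,0],"twist":[0,0,0]},{"offset":[0,0,0],"twist":[0,0,0]},{"offset":[0,0,0],"twist":[0,0,0]}]' 0 80
python3 - <<'E'
from h import *
A=snap("top")[150:290,260:400];B=snap("scene")[215:345,245:375]
cv2.imwrite("pics/g1.png",np.hstack([cv2.resize(A,(400,400)),cv2.resize(B,(400,400))]))
E
```

```text
t: 4.12
tool_pos: [0.5151, -0.0248, 0.1182]
tool_rot: [2.313, -2.122, -0.006]
contact_force: [-0.3, -0.1, 0.9]
opening: 0.0853
grip_force: 0.0
t: 5.12
tool_pos: [0.5178, -0.0243, 0.1216]
tool_rot: [-2.316, 2.121, -0.003]
contact_force: [0.1, 0.3, 6.6]
opening: 0.0126
grip_force: 79.3
```

View pics/g1.png

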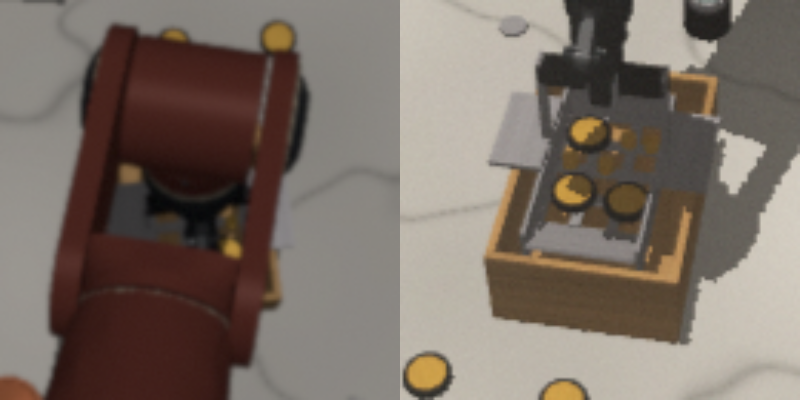

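The bar is gripped (opening 12.6 mm). Now lift and shake.

```bash
python3 -m crank '[{"offset":[-0.003,0,-0.012],"twist":[0,0,0]},{"offset":[-0.003,0,-0.025],"twist":[0,0,0]},{"offset":[-0.003,0,-0.025],"twist":[0,0,0]},{"offset":[-0.014,0,-0.025],"twist":[0,0,0]},{"offset":[0.008,0,-0.025],"twist":[0,0,0]},{"offset":[-0.014,0,-0.025],"twist":[0,0,0]},{"offset":[0.008,0,-0.025],"twist":[0,0,0]},{"offset":[-0.014,0,-0.025],"twist":[0,0,0]},{"offset":[0.008,0,-0.025],"twist":[0,0,0]},{"offset":[-0.014,0.011,-0.025],"twist":[0,0,0]},{"offset":[0.008,-0.011,-0.025],"twist":[0,0,0]},{"offset":[-0.003,0.011,-0.025],"twist":[0,0,0]},{"offset":[-0.003,-0.011,-0.025],"twist":[0,0,0]},{"offset":[-0.003,0.011,-0.025],"twist":[0,0,0]},{"offset":[-0.003,-0.011,-0.025],"twist":[0,0,0]},{"offset":[-0.003,0.011,-0.025],"twist":[0,0,0]},{"offset":[0.008,-0.011,-0.025],"twist":[0,0,0]},{"offset":[-0.014,0.011,-0.025],"twist":[0,0,0]},{"offset":[-0.003,0,-0.025],"twist":[0,0,0]},{"offset":[-0.003,0,-0.025],"twist":[0,0,0]}]'
python3 - <<'E'
from h import *
A=snap("top")[150:290,260:400];B=snap("scene")[215:345,245:375]
cv2.imwrite("pics/g2.png",np.hstack([cv2.resize(A,(400,400)),cv2.resize(B,(400,400))]))
E
```

```text
t: 7.72
tool_pos: [0.517, -0.0209, 0.1453]
tool_rot: [-2.317, 2.122, -0.0]
contact_force: [0.1, 0.8, -4.4]
opening: 0.0129
grip_force: 79.9
```

View pics/g2.png

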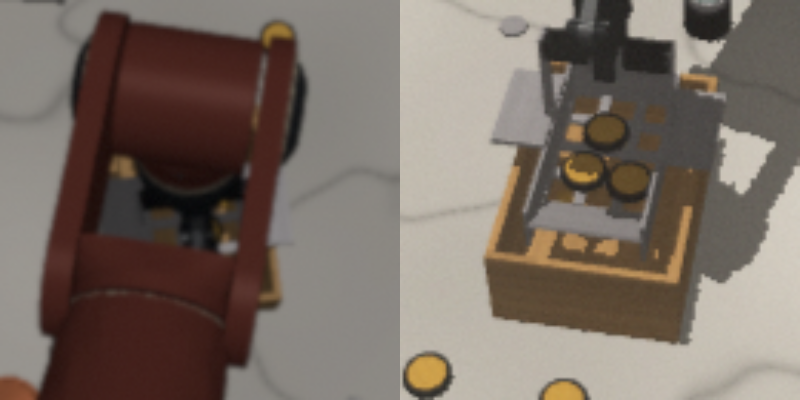

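No studs are visible on the mesh now and the three medals are still in. I'll shake a second round to be sure, then raise it straight up to look inside.

```bash
python3 -m crank '[{"offset":[-0.012,0.010,0],"twist":[0,0,0]},{"offset":[0.010,-0.010,0],"twist":[0,0,0]},{"offset":[-0.012,-0.010,0],"twist":[0,0,0]},{"offset":[0.010,0.010,0],"twist":[0,0,0]},{"offset":[-0.012,0.0,0],"twist":[0,0,0]},{"offset":[0.010,0,0],"twist":[0,0,0]},{"offset":[-0.012,0,-0.01],"twist":[0,0,0]},{"offset":[0.010,0,0.005],"twist":[0,0,0]},{"offset":[0,0.011,-0.01],"twist":[0,0,0]},{"offset":[0,-0.011,0.005],"twist":[0,0,0]},{"offset":[0,0.011,-0.01],"twist":[0,0,0]},{"offset":[0,-0.011,0],"twist":[0,0,0]},{"offset":[-0.012,0.011,0],"twist":[0,0,0]},{"offset":[0.010,-0.011,0],"twist":[0,0,0]},{"offset":[-0.012,0.011,0],"twist":[0,0,0]},{"offset":[0.010,-0.011,0],"twist":[0,0,0]},{"offset":[0,0,0],"twist":[0,0,0]},{"offset":[0,0,0],"twist":[0,0,0]}]' && python3 -m crank '[{"offset":[0,0,-0.04],"twist":[0,0,0]},{"offset":[0,0,-0.08],"twist":[0,0,0]},{"offset":[0,0,-0.12],"twist":[0,0,0]},{"offset":[0,0,-0.12],"twist":[0,0,0]},{"offset":[0,0,-0.12],"twist":[0,0,0]}]'
python3 - <<'E'
from h import *
B=snap("scene")[165:345,235:415]
cv2.imwrite("pics/g3.png",cv2.resize(B,(600,600),interpolation=cv2.INTER_CUBIC))
print(get_obs()["q"])
E
```

```text
t: 10.07
tool_pos: [0.5155, -0.0202, 0.145]
tool_rot: [2.317, -2.121, -0.002]
contact_force: [0.0, 0.6, -4.9]
opening: 0.013
grip_force: 80.4
t: 10.7
tool_pos: [0.5157, -0.0208, 0.2634]
tool_rot: [2.316, -2.121, -0.003]
contact_force: [-0.5, -0.3, -6.2]
opening: 0.0123
grip_force: 80.3
[-1.84750061e-01 -2.26007212e-01  1.82300614e+00  1.24434977e-05
  1.54893249e+00  2.86890392e+00]
```

View pics/g3.png

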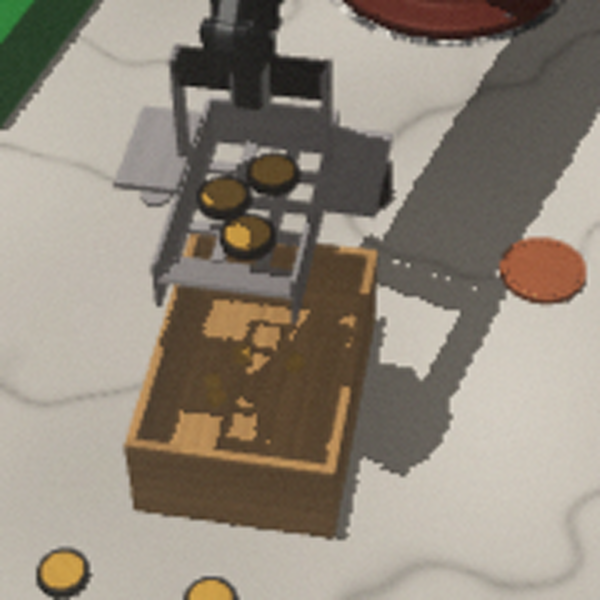

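The basket holds three medals and no studs, and the studs are in the box. Now plan the pour.

```bash
cat >> h.py <<'E'
def yawbox(q,n,z,L):
    """fit region at height z; report centre corrected using far edges"""
    d=cut_out(q,n)[0]; r=quad(d["region"],n,z); print(q,n,round(d["confidence"],2),np.round(r[0]),np.round(r[1]),round(r[2],1))
def pourpose(lip,chd,tilt,gz=.0016):
    t=np.radians(tilt); c=np.array([np.cos(np.radians(chd)),np.sin(np.radians(chd)),0]); k=np.array([0,0,1.])
    W=R.from_rotvec(np.cross(c,-k)*t)
    bar=np.asarray(lip)-W.apply(.092*c-.082*k)
    rot=W*down(chd-90.5)   # heading -85.5 <-> chute 5
    return bar+W.apply(k*gz)+rot.apply([0,0,.019]),rot
E
python3 - <<'E'
from h import *
yawbox("tray","top",.048,None); yawbox("tray","scene",.048,None)
L=[.553,-.350]; o=get_obs(); cur=(o["tool_pos"],R.from_rotvec(o["tool_rot"]))
p0=pourpose(L+[.16],141,0); go(*p0,cur=cur); print(p0[0])
for h,t in((.12,0),(.11,15),(.09,30),(.075,40),(.07,45),(.067,50),(.065,55),(.065,60),(.065,65),(.065,70)):
    p=pourpose(L+[h],141,t); print(t,np.round(p[0],3),end=" "); go(*p,cur=p0)
E
```

```text
Traceback (most recent call last):
  File "h.py", line 33, in yawbox
    d=cut_out(q,n)[0]; r=quad(d["region"],n,z); print(q,n,round(d["confidence"],2),np.round(r[0]),np.round(r[1]),round(r[2],1))
      ~~~~~~~~~~~~^^^
IndexError: list index out of range
```

```bash
sed -i 's/d=cut_out(q,n)\[0\]; r=quad/get_image(n); D=cut_out(q,n)\n    if not D: print(q,n,"none"); return\n    d=D[0]; r=quad/' h.py; python3 - <<'E'
from h import *
yawbox("tray","top",.048,None); yawbox("tray","scene",.048,None)
L=[.553,-.350]; o=get_obs(); cur=(o["tool_pos"],R.from_rotvec(o["tool_rot"]))
p0=pourpose(L+[.16],141,0); go(*p0,cur=cur); print(p0[0])
for h,t in((.12,0),(.11,15),(.09,30),(.075,40),(.07,45),(.067,50),(.065,55),(.065,60),(.065,65),(.065,70)):
    p=pourpose(L+[h],141,t); print(t,np.round(p[0],3),end=" "); go(*p,cur=p0)
E
```

```text
tray top 0.64 [ 536. -334.] [109. 140.] 6.3
tray scene 0.84 [ 556. -328.] [140. 153.] 6.4
off [ 0.3948 -0.0741  0.0387] twist [   0.     0.2 -135.5]
[ 0.62449743 -0.40789748  0.2246    ]
0 [ 0.624 -0.408  0.185] off [0.   0.   0.04] twist [0. 0. 0.]
15 [ 0.609 -0.395  0.196] off [-0.0002 -0.0199  0.0284] twist [-15.    0.1   0. ]
30 [ 0.59  -0.38   0.192] off [-0.0004 -0.0446  0.0327] twist [-30.    0.3   0. ]
40 [ 0.575 -0.368  0.184] off [-0.0006 -0.063   0.041 ] twist [-40.    0.3   0. ]
45 [ 0.568 -0.362  0.181] off [-0.0006 -0.0726  0.0439] twist [-45.    0.4  -0. ]
50 [ 0.56  -0.356  0.179] off [-0.0007 -0.0823  0.0456] twist [-50.    0.4   0. ]
55 [ 0.553 -0.35   0.177] off [-0.0008 -0.0921  0.0472] twist [-55.    0.5   0. ]
60 [ 0.545 -0.344  0.177] off [-0.0009 -0.1019  0.0476] twist [-60.    0.5  -0. ]
65 [ 0.538 -0.338  0.176] off [-0.001  -0.1117  0.0489] twist [-65.    0.6   0. ]
70 [ 0.53  -0.332  0.174] off [-0.0011 -0.1212  0.0511] twist [-70.    0.6   0. ]
```

```bash
python3 -m crank '[{"offset":[0.01,-0.002,0],"twist":[0,0,-5]},{"offset":[0.03,-0.006,0],"twist":[0,0,-14]},{"offset":[0.06,-0.011,0],"twist":[0,0,-24]},{"offset":[0.09,-0.017,0],"twist":[0,0,-34]},{"offset":[0.12,-0.022,0],"twist":[0,0,-44]},{"offset":[0.15,-0.028,0],"twist":[0,0,-54]},{"offset":[0.18,-0.034,0],"twist":[0,0,-64]},{"offset":[0.21,-0.039,0],"twist":[0,0,-74]},{"offset":[0.24,-0.045,0],"twist":[0,0,-84]},{"offset":[0.27,-0.051,0],"twist":[0,0,-94]},{"offset":[0.30,-0.056,0.01],"twist":[0,0,-104]},{"offset":[0.33,-0.062,0.02],"twist":[0,0,-114]},{"offset":[0.355,-0.067,0.03],"twist":[0,0,-124]},{"offset":[0.38,-0.071,0.035],"twist":[0,0,-132]},{"offset":[0.395,-0.074,0.039],"twist":[0,0,-135.5]},{"offset":[0.395,-0.074,0.039],"twist":[0,0,-135.5]},{"offset":[0.395,-0.074,0.039],"twist":[0,0,-135.5]},{"offset":[0.395,-0.074,0.039],"twist":[0,0,-135.5]}]' && python3 - <<'E'
from h import *
L=[.553,-.350]; o=get_obs(); print(o["q"])
for h,t in((.11,15),(.07,45),(.065,65)):
    p=pourpose(L+[h],141,t); go(*p)
E
```

```text
t: 13.25
tool_pos: [0.6252, -0.4075, 0.2266]
tool_rot: [2.841, 1.341, 0.0]
contact_force: [-0.1, 0.0, -5.6]
opening: 0.0126
grip_force: 80.4
[-6.77274026e-01  3.34540289e-01  1.30050423e+00  1.90875560e-04
  1.50639893e+00  1.14059673e-02]
off [-0.0009 -0.0201  0.0304] twist [-15.    0.1   0. ]
off [-0.0014 -0.0729  0.0459] twist [-45.    0.4   0. ]
off [-0.0017 -0.1119  0.0509] twist [-65.    0.5   0. ]
```

```bash
python3 -m crank '[{"offset":[-0.001,-0.010,0.035],"twist":[-7,0,0]},{"offset":[-0.001,-0.020,0.030],"twist":[-15,0,0]},{"offset":[-0.001,-0.032,0.032],"twist":[-22,0,0]},{"offset":[-0.001,-0.045,0.034],"twist":[-30,0,0]},{"offset":[-0.001,-0.054,0.038],"twist":[-35,0,0]},{"offset":[-0.001,-0.063,0.042],"twist":[-40,0,0]},{"offset":[-0.001,-0.073,0.045],"twist":[-45,0,0]},{"offset":[-0.001,-0.078,0.046],"twist":[-47.5,0,0]},{"offset":[-0.001,-0.083,0.047],"twist":[-50,0,0]},{"offset":[-0.001,-0.088,0.048],"twist":[-52.5,0,0]},{"offset":[-0.001,-0.093,0.048],"twist":[-55,0,0]},{"offset":[-0.001,-0.098,0.049],"twist":[-57.5,0,0]},{"offset":[-0.001,-0.103,0.050],"twist":[-60,0,0]},{"offset":[-0.001,-0.112,0.051],"twist":[-65,0,0]},{"offset":[-0.001,-0.112,0.051],"twist":[-65,0,0]},{"offset":[-0.001,-0.112,0.051],"twist":[-65,0,0]},{"offset":[-0.001,-0.112,0.051],"twist":[-65,0,0]}]' && python3 - <<'E'
from h import *
B=snap("scene")[165:315,115:265];A=snap("top")[155:285,400:530]
cv2.imwrite("pics/p1.png",np.hstack([cv2.resize(A,(400,400)),cv2.resize(B,(400,400))]))
E
```

```text
t: 15.38
tool_pos: [0.5403, -0.3258, 0.1867]
tool_rot: [1.877, 0.867, 0.532]
contact_force: [-0.4, -0.1, -3.9]
opening: 0.0128
grip_force: 80.8
```

View pics/p1.png

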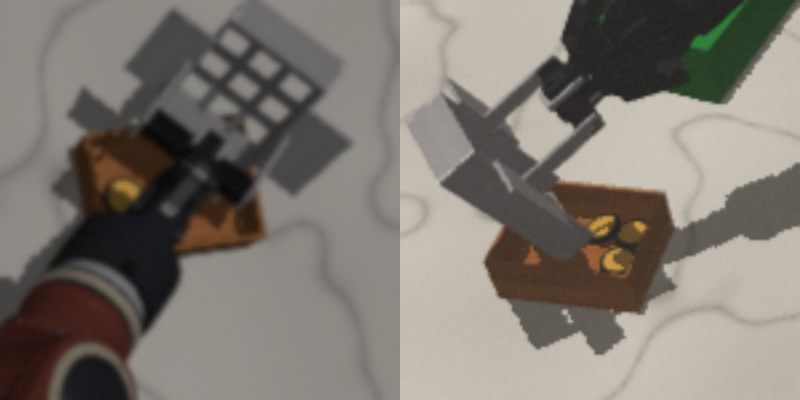

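All three medals are in the tray and the mesh is empty. I'll raise the basket, level it and carry it back to the catch box.

```bash
python3 - <<'E'
from h import *
o=get_obs(); cur=(o["tool_pos"],R.from_rotvec(o["tool_rot"]))
a=go(cur[0]+[0,0,.08]); a=go([.60,-.385,.27],down(50.5),cur=cur)
b=go([.5178,-.0240,.263],down(-85.5),cur=a); 
E
```

```text
off [-0.0007  0.0719 -0.0351] twist [0. 0. 0.]
off [-0.0067  0.1114  0.0386] twist [63.9  1.1 -0.7]
off [ 0.2263 -0.2931  0.007 ] twist [  0.   0. 136.]
```

```bash
python3 -m crank '[{"offset":[0,0.036,-0.018],"twist":[0,0,0]},{"offset":[-0.001,0.072,-0.035],"twist":[0,0,0]},{"offset":[-0.002,0.08,-0.02],"twist":[10,0,0]},{"offset":[-0.003,0.09,-0.01],"twist":[20,0,0]},{"offset":[-0.004,0.10,0.0],"twist":[30,0,0]},{"offset":[-0.005,0.105,0.015],"twist":[40,0,0]},{"offset":[-0.006,0.11,0.025],"twist":[50,1,0]},{"offset":[-0.007,0.111,0.039],"twist":[60,1,-0.7]},{"offset":[-0.007,0.111,0.039],"twist":[63.9,1.1,-0.7]},{"offset":[-0.007,0.111,0.039],"twist":[63.9,1.1,-0.7]},{"offset":[-0.007,0.111,0.039],"twist":[63.9,1.1,-0.7]}]' && python3 -m crank '[{"offset":[0.016,-0.021,0],"twist":[0,0,10]},{"offset":[0.032,-0.042,0],"twist":[0,0,20]},{"offset":[0.048,-0.062,0],"twist":[0,0,30]},{"offset":[0.064,-0.083,0],"twist":[0,0,40]},{"offset":[0.08,-0.104,0.002],"twist":[0,0,50]},{"offset":[0.097,-0.125,0.003],"twist":[0,0,60]},{"offset":[0.113,-0.146,0.004],"twist":[0,0,70]},{"offset":[0.13,-0.168,0.005],"twist":[0,0,80]},{"offset":[0.146,-0.19,0.006],"twist":[0,0,90]},{"offset":[0.162,-0.21,0.007],"twist":[0,0,100]},{"offset":[0.178,-0.23,0.007],"twist":[0,0,110]},{"offset":[0.195,-0.252,0.007],"twist":[0,0,120]},{"offset":[0.21,-0.272,0.007],"twist":[0,0,130]},{"offset":[0.226,-0.293,0.007],"twist":[0,0,136]},{"offset":[0.226,-0.293,0.007],"twist":[0,0,136]},{"offset":[0.226,-0.293,0.007],"twist":[0,0,136]},{"offset":[0.226,-0.293,0.007],"twist":[0,0,136]}]' && python3 - <<'E'
from h import *
print(get_obs()["q"]); go([.5178,-.0235,.1216],down(-85.5))
E
```

```text
t: 16.85
tool_pos: [0.6002, -0.3857, 0.2697]
tool_rot: [2.839, 1.342, 0.001]
contact_force: [-0.7, -0.0, -4.0]
opening: 0.0129
grip_force: 80.5
t: 18.98
tool_pos: [0.5176, -0.0258, 0.2624]
tool_rot: [-2.307, 2.132, -0.002]
contact_force: [0.4, -0.7, -3.5]
opening: 0.0127
grip_force: 80.5
[-1.93214323e-01 -2.23599379e-01  1.82101005e+00 -3.16798711e-04
  1.54293986e+00  2.86930072e+00]
off [-0.0023 -0.0002  0.1408] twist [-0.1 -0.   0. ]
```

```bash
python3 -m crank '[{"offset":[-0.002,0,0.03],"twist":[0,0,0]},{"offset":[-0.002,0,0.07],"twist":[0,0,0]},{"offset":[-0.002,0,0.10],"twist":[0,0,0]},{"offset":[-0.002,0,0.12],"twist":[0,0,0]},{"offset":[-0.002,0,0.132],"twist":[0,0,0]},{"offset":[-0.002,0,0.139],"twist":[0,0,0]},{"offset":[-0.002,0,0.140],"twist":[0,0,0]},{"offset":[-0.002,0,0.140],"twist":[0,0,0]}]' && python3 -m crank '[{"offset":[0,0,0],"twist":[0,0,0]},{"offset":[0,0,0],"twist":[0,0,0]},{"offset":[0,0,0],"twist":[0,0,0]},{"offset":[0,0,0],"twist":[0,0,0]},{"offset":[0,0,0],"twist":[0,0,0]},{"offset":[0,0,-0.05],"twist":[0,0,0]},{"offset":[0,0,-0.1],"twist":[0,0,0]},{"offset":[0,-0.03,-0.12],"twist":[0,0,0]},{"offset":[0,-0.06,-0.12],"twist":[0,0,0]},{"offset":[0,-0.09,-0.12],"twist":[0,0,0]}]' 1 && python3 - <<'E'
from h import *
A=snap("top")[145:275,270:530];B=snap("scene")[215:375,140:340]
cv2.imwrite("pics/r1.png",np.vstack([cv2.resize(A,(600,300)),cv2.resize(B,(375,300)).repeat(1,0) if 0 else cv2.copyMakeBorder(cv2.resize(B,(375,300)),0,0,0,225,0)]))
go([.692,-.007,.1],down(-85.5))
for n in("top","scene"):
    hsv=cv2.cvtColor(get_image(n),cv2.COLOR_RGB2HSV); m=((hsv[...,0]>12)&(hsv[...,0]<32)&(hsv[...,1]>140)&(hsv[...,2]>120)).astype(np.uint8)
    k,l,s,c=cv2.connectedComponentsWithStats(m)
    for i in range(1,k):
        p=p2w(n,*c[i],.007)
        if 30<s[i,4]<300 and p[0]>.3 and p[1]<.2 and p[0]<.8: print(n,s[i,4],np.round(c[i],1),np.round(p,3))
E
```

```text
t: 19.98
tool_pos: [0.5183, -0.0233, 0.1232]
tool_rot: [-2.307, 2.131, -0.003]
contact_force: [-0.6, 0.1, -2.9]
opening: 0.0127
grip_force: 80.4
t: 21.22
tool_pos: [0.6084, -0.0161, 0.2428]
tool_rot: [-2.307, 2.131, -0.002]
contact_force: [0.1, 0.2, 0.9]
opening: 0.0855
grip_force: 0.0
off [-0.0024 -0.0835  0.1417] twist [-0.  -0.   0.1]
top 75 [356.8 162.8] [ 0.695 -0.101  0.007]
top 90 [439.9 218.3] [ 0.541 -0.308  0.007]
top 73 [453.3 229.8] [ 0.51  -0.34   0.007]
top 89 [441.4 231.8] [ 0.506 -0.31   0.007]
scene 53 [190.2 249.3] [ 0.502 -0.346  0.007]
scene 67 [201.9 251.6] [ 0.502 -0.315  0.007]
scene 79 [196.3 261.9] [ 0.536 -0.313  0.007]
scene 105 [253.3 335.6] [ 0.695 -0.104  0.007]
scene 116 [297.7 344.2] [ 0.691 -0.008  0.007]
```

View pics/r1.png

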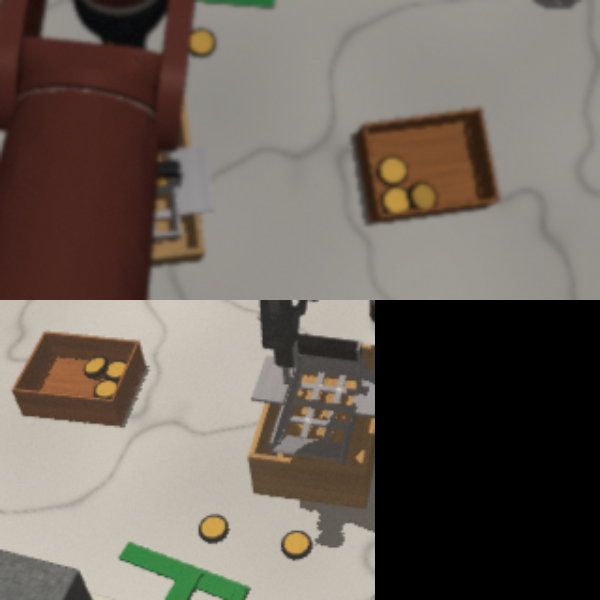

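The basket is hanging again, with three medals in the tray. Two loose medals remain on the bench, at world (0.692,-0.007) and (0.695,-0.103), and I'll go for the first.

```bash
python3 - <<'E'
from h import *
a=go([.692,-.007,.06],down(0))
E
python3 -m crank '[{"offset":[-0.002,-0.084,0],"twist":[0,0,-85.5]},{"offset":[-0.002,-0.084,0],"twist":[0,0,-85.5]},{"offset":[-0.002,-0.084,0.0],"twist":[0,0,-85.5]},{"offset":[-0.002,-0.084,0.03],"twist":[0,0,-85.5]},{"offset":[-0.002,-0.084,0.06],"twist":[0,0,-85.5]},{"offset":[-0.002,-0.084,0.09],"twist":[0,0,-85.5]},{"offset":[-0.002,-0.084,0.12],"twist":[0,0,-85.5]},{"offset":[-0.002,-0.084,0.15],"twist":[0,0,-85.5]},{"offset":[-0.002,-0.084,0.182],"twist":[0,0,-85.5]},{"offset":[-0.002,-0.084,0.182],"twist":[0,0,-85.5]},{"offset":[-0.002,-0.084,0.182],"twist":[0,0,-85.5]},{"offset":[-0.002,-0.084,0.182],"twist":[0,0,-85.5]}]' 0.55 40 && python3 - <<'E'
from h import *
a=go([.692,-.007,.0],down(0))
E
```

```text
off [-0.0023 -0.0856  0.1815] twist [  0.    0.  -85.4]
t: 22.92
tool_pos: [0.6923, -0.0077, 0.0628]
tool_rot: [3.141, 0.001, 0.006]
contact_force: [0.6, 0.2, 0.2]
opening: 0.0471
grip_force: 0.0
off [-0.0005 -0.0007  0.0628] twist [ 0.  -0.2  0. ]
```

```bash
python3 -m crank '[{"offset":[0,-0.001,0.03],"twist":[0,0,0]},{"offset":[0,-0.001,0.052],"twist":[0,0,0]},{"offset":[0,-0.001,0.059],"twist":[0,0,0]},{"offset":[0,-0.001,0.061],"twist":[0,0,0]},{"offset":[0,-0.001,0.061],"twist":[0,0,0]},{"offset":[0,-0.001,0.061],"twist":[0,0,0]}]' && python3 -m crank '[{"offset":[0,0,0],"twist":[0,0,0]},{"offset":[0,0,0],"twist":[0,0,0]},{"offset":[0,0,0],"twist":[0,0,0]},{"offset":[0,0,0],"twist":[0,0,0]},{"offset":[0,0,0],"twist":[0,0,0]}]' 0 40 && python3 -m crank '[{"offset":[0,0,-0.01],"twist":[0,0,0]},{"offset":[0,0,-0.04],"twist":[0,0,0]},{"offset":[0,0,-0.08],"twist":[0,0,0]},{"offset":[0,0,-0.12],"twist":[0,0,0]},{"offset":[0,0,-0.12],"twist":[0,0,0]}]' && python3 - <<'E'
from h import *
a=go([.56,-.36,.12],down(6.5));go([.56,-.36,.06],down(6.5),cur=a)
E
```

```text
t: 23.68
tool_pos: [0.6918, -0.0066, 0.0004]
tool_rot: [3.141, 0.001, 0.003]
contact_force: [-0.1, 0.3, 0.6]
opening: 0.0467
grip_force: 0.0
t: 24.3
tool_pos: [0.6918, -0.0066, 0.0004]
tool_rot: [3.141, 0.001, 0.003]
contact_force: [0.1, 0.7, 4.8]
opening: 0.0319
grip_force: 39.9
t: 24.92
tool_pos: [0.6936, -0.0068, 0.1243]
tool_rot: [3.14, 0.001, 0.013]
contact_force: [0.5, -0.5, 0.0]
opening: 0.0317
grip_force: 39.7
off [-0.1339  0.3531  0.0036] twist [ 0.1 -0.5 -6.5]
off [0.   0.   0.06] twist [0. 0. 0.]
```

```bash
python3 -m crank '[{"offset":[-0.02,0.05,0],"twist":[0,0,-2]},{"offset":[-0.04,0.10,0],"twist":[0,0,-4]},{"offset":[-0.06,0.15,0],"twist":[0,0,-6.5]},{"offset":[-0.075,0.20,0],"twist":[0,0,-6.5]},{"offset":[-0.095,0.25,0],"twist":[0,0,-6.5]},{"offset":[-0.115,0.30,0],"twist":[0,0,-6.5]},{"offset":[-0.132,0.351,0.004],"twist":[0,0,-6.5]},{"offset":[-0.132,0.351,0.03],"twist":[0,0,-6.5]},{"offset":[-0.132,0.351,0.06],"twist":[0,0,-6.5]},{"offset":[-0.132,0.351,0.09],"twist":[0,0,-6.5]},{"offset":[-0.132,0.351,0.094],"twist":[0,0,-6.5]},{"offset":[-0.132,0.351,0.094],"twist":[0,0,-6.5]}]' && python3 -m crank '[{"offset":[0,0,0],"twist":[0,0,0]},{"offset":[0,0,0],"twist":[0,0,0]},{"offset":[0,0,0],"twist":[0,0,0]},{"offset":[0,0,-0.04],"twist":[0,0,0]},{"offset":[0,0,-0.09],"twist":[0,0,0]},{"offset":[0,0,-0.09],"twist":[0,0,0]}]' 0.52 && python3 - <<'E'
from h import *
go([.695,-.103,.06],down(0))
for n in("top","scene"):
    hsv=cv2.cvtColor(get_image(n),cv2.COLOR_RGB2HSV); m=((hsv[...,0]>12)&(hsv[...,0]<32)&(hsv[...,1]>140)&(hsv[...,2]>110)).astype(np.uint8)
    k,l,s,c=cv2.connectedComponentsWithStats(m)
    for i in range(1,k):
        p=p2w(n,*c[i],.007)
        if 20<s[i,4]<300 and p[0]>.3 and p[1]<.2 and p[0]<.8: print(n,s[i,4],np.round(c[i],1),np.round(p,3))
E
```

```text
t: 26.42
tool_pos: [0.5589, -0.3573, 0.0247]
tool_rot: [-3.136, -0.179, 0.001]
contact_force: [0.5, 0.3, -0.4]
opening: 0.0317
grip_force: 39.7
t: 27.18
tool_pos: [0.5623, -0.36, 0.1221]
tool_rot: [3.129, 0.179, 0.014]
contact_force: [0.2, -0.3, -0.1]
opening: 0.0444
grip_force: 0.0
off [ 0.1607 -0.2407  0.0615] twist [ 0.4 -0.5  6.5]
top 77 [356.6 162.9] [ 0.695 -0.101  0.007]
scene 41 [203.5 251.4] [ 0.5   -0.311  0.007]
scene 106 [253.2 335.7] [ 0.695 -0.104  0.007]
```

```bash
python3 -m crank '[{"offset":[0.03,-0.045,0],"twist":[0,0,2]},{"offset":[0.06,-0.09,0],"twist":[0,0,4]},{"offset":[0.10,-0.14,0],"twist":[0,0,6.5]},{"offset":[0.13,-0.19,0.02],"twist":[0,-0.5,6.5]},{"offset":[0.161,-0.241,0.04],"twist":[0.3,-0.5,6.5]},{"offset":[0.161,-0.241,0.062],"twist":[0.3,-0.5,6.5]},{"offset":[0.161,-0.241,0.062],"twist":[0.3,-0.5,6.5]},{"offset":[0.161,-0.241,0.062],"twist":[0.3,-0.5,6.5]},{"offset":[0.161,-0.241,0.062],"twist":[0.3,-0.5,6.5]}]' 0.55 && python3 - <<'E'
from h import *
go([.695,-.103,0],down(0))
E
```

```text
t: 28.4
tool_pos: [0.6921, -0.1014, 0.0546]
tool_rot: [-3.138, 0.002, 0.011]
contact_force: [-0.2, 0.6, -0.4]
opening: 0.0469
grip_force: 0.0
off [0.0033 0.0018 0.0546] twist [-0.2  0.4 -0.1]
```

```bash
python3 -m crank '[{"offset":[0.003,0.001,0.03],"twist":[0,0.3,0]},{"offset":[0.003,0.001,0.048],"twist":[0,0.3,0]},{"offset":[0.003,0.001,0.054],"twist":[0,0.3,0]},{"offset":[0.003,0.001,0.054],"twist":[0,0.3,0]},{"offset":[0.003,0.001,0.054],"twist":[0,0.3,0]}]'
```

```text
t: 29.02
tool_pos: [0.695, -0.1007, 0.0003]
tool_rot: [-3.137, -0.001, 0.003]
contact_force: [-0.2, 0.9, 0.1]
opening: 0.0471
grip_force: 0.0
```

```bash
python3 -m crank '[{"offset":[0,0,0],"twist":[0,0,0]},{"offset":[0,0,0],"twist":[0,0,0]},{"offset":[0,0,0],"twist":[0,0,0]},{"offset":[0,0,0],"twist":[0,0,0]},{"offset":[0,0,0],"twist":[0,0,0]}]' 0 40 && python3 -m crank '[{"offset":[0,0,-0.01],"twist":[0,0,0]},{"offset":[0,0,-0.04],"twist":[0,0,0]},{"offset":[0,0,-0.08],"twist":[0,0,0]},{"offset":[0,0,-0.12],"twist":[0,0,0]},{"offset":[0,0,-0.12],"twist":[0,0,0]},{"offset":[0,0,-0.12],"twist":[0,0,0]}]' && python3 - <<'E'
from h import *
a=go([.522,-.367,.12],down(6.5));go([.522,-.367,.03],down(6.5),cur=a)
E
```

```text
t: 29.65
tool_pos: [0.6952, -0.1007, 0.0005]
tool_rot: [-3.137, -0.001, 0.002]
contact_force: [-1.2, -0.7, 5.9]
opening: 0.0312
grip_force: 39.9
t: 30.4
tool_pos: [0.6939, -0.1009, 0.1182]
tool_rot: [-3.137, -0.001, 0.008]
contact_force: [-0.4, -0.1, -0.5]
opening: 0.0312
grip_force: 39.7
off [-0.1721  0.2659 -0.0023] twist [-0.3  0.3 -6.5]
off [0.   0.   0.09] twist [0. 0. 0.]
```

Check that the tray hasn't moved before dropping this one.

```bash
python3 -m crank '[{"offset":[-0.03,0.045,0],"twist":[0,0,-2]},{"offset":[-0.06,0.09,0],"twist":[0,0,-4]},{"offset":[-0.10,0.14,0],"twist":[0,0,-6.5]},{"offset":[-0.13,0.19,0],"twist":[0,0,-6.5]},{"offset":[-0.171,0.265,0],"twist":[0,0,-6.5]},{"offset":[-0.171,0.265,0],"twist":[0,0,-6.5]},{"offset":[-0.171,0.265,0],"twist":[0,0,-6.5]},{"offset":[-0.171,0.265,0],"twist":[0,0,-6.5]},{"offset":[-0.171,0.265,0],"twist":[0,0,-6.5]}]' && python3 - <<'E'
from h import *
yawbox("tray","scene",.048,0)
snap("scene","s5.png",(130,205,250,295),5); go([.522,-.367,.03],down(6.5))
E
```

```text
t: 31.52
tool_pos: [0.5245, -0.3647, 0.1181]
tool_rot: [-3.131, -0.182, 0.005]
contact_force: [1.2, -0.7, -0.4]
opening: 0.0311
grip_force: 39.7
tray scene 0.83 [ 556. -329.] [140. 150.] 6.0
off [-0.0024  0.0019  0.0885] twist [-0.3  0.2  0.1]
```

View pics/s5.png

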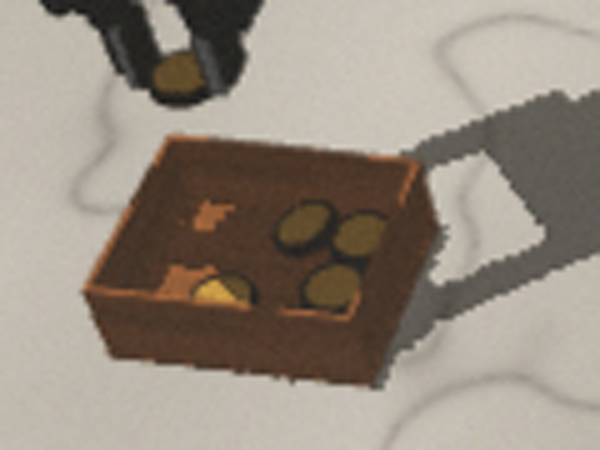

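The tray is unmoved with four medals in it, and the fifth is held above its free corner. Drop it.

```bash
python3 -m crank '[{"offset":[-0.002,0.001,0.03],"twist":[0,0,0]},{"offset":[-0.002,0.001,0.06],"twist":[0,0,0]},{"offset":[-0.002,0.001,0.088],"twist":[0,0,0]},{"offset":[-0.002,0.001,0.088],"twist":[0,0,0]},{"offset":[-0.002,0.001,0.088],"twist":[0,0,0]}]' && python3 -m crank '[{"offset":[0,0,0],"twist":[0,0,0]},{"offset":[0,0,0],"twist":[0,0,0]},{"offset":[0,0,0],"twist":[0,0,0]},{"offset":[0,0,-0.04],"twist":[0,0,0]},{"offset":[0,0,-0.09],"twist":[0,0,0]},{"offset":[0,0,-0.14],"twist":[0,0,0]},{"offset":[0,0,-0.17],"twist":[0,0,0]},{"offset":[0,0,-0.17],"twist":[0,0,0]}]' 0.52 && python3 - <<'E'
from h import *
o=get_obs();print(o["q"])
# behind cover back edge: cover frame yaw 3.2, back edge at along=640
t=np.radians(3.2);u=np.array([np.cos(t),np.sin(t)]);v=np.array([-u[1],u[0]])
p=u*.672+v*.3025; print(p); a=go([.60,.0,.20],down(3.2)); b=go([*p,.20],down(3.2),cur=a); go([*p,.0535],down(3.2),cur=b)
E
```

```text
t: 32.3
tool_pos: [0.5225, -0.3674, 0.0318]
tool_rot: [-3.133, -0.18, 0.003]
contact_force: [1.0, 0.5, -0.3]
opening: 0.0312
grip_force: 39.7
t: 33.3
tool_pos: [0.5237, -0.3691, 0.2048]
tool_rot: [3.136, 0.179, 0.003]
contact_force: [-0.7, 0.1, -0.8]
opening: 0.0446
grip_force: 0.0
[-7.30543325e-01  1.04962768e-01  1.60218575e+00  1.23066444e-03
  1.43267550e+00  7.25848028e-01]
[0.65406619 0.33954038]
off [ 0.1178 -0.358   0.0049] twist [ 0.  -0.1  3.3]
off [ 0.0729 -0.336   0.    ] twist [0. 0. 0.]
off [0.     0.     0.1465] twist [0. 0. 0.]
```

```bash
python3 -m crank '[{"offset":[0.03,-0.05,0.005],"twist":[0,0,0]},{"offset":[0.05,-0.1,0.005],"twist":[0,0,3]},{"offset":[0.118,-0.358,0.005],"twist":[0,0,3.3]},{"offset":[0.118,-0.358,0.005],"twist":[0,0,3.3]},{"offset":[0.118,-0.358,0.005],"twist":[0,0,3.3]},{"offset":[0.118,-0.358,0.005],"twist":[0,0,3.3]},{"offset":[0.118,-0.358,0.005],"twist":[0,0,3.3]},{"offset":[0.118,-0.358,0.005],"twist":[0,0,3.3]},{"offset":[0.191,-0.694,0.005],"twist":[0,0,3.3]},{"offset":[0.191,-0.694,0.005],"twist":[0,0,3.3]},{"offset":[0.191,-0.694,0.005],"twist":[0,0,3.3]},{"offset":[0.191,-0.694,0.005],"twist":[0,0,3.3]},{"offset":[0.191,-0.694,0.005],"twist":[0,0,3.3]},{"offset":[0.191,-0.694,0.005],"twist":[0,0,3.3]},{"offset":[0.191,-0.694,0.10],"twist":[0,0,3.3]},{"offset":[0.191,-0.694,0.10],"twist":[0,0,3.3]},{"offset":[0.191,-0.694,0.10],"twist":[0,0,3.3]}]' 0 && python3 - <<'E'
from h import *
A=snap("top")[165:265,400:530]; B=snap("scene")[240:390,410:560]
cv2.imwrite("pics/c1.png",np.hstack([cv2.resize(A,(400,308)),cv2.resize(B,(308,308))]))
yawbox("tray","top",.048,0)
t=np.radians(3.2);u=np.array([np.cos(t),np.sin(t)]);v=np.array([-u[1],u[0]])
p=u*.672+v*.3025; go([*p,.0535],down(3.2))
get_image("scene");d=cut_out("cover","scene")[0]; ys,xs=np.nonzero(d["region"])
P=np.array([p2w("scene",x,y,.056)[:2] for x,y in zip(xs,ys)]);print(np.percentile(P@u,[.3,99.7]),np.percentile(P@v,[.3,99.7]))
E
```

```text
t: 35.42
tool_pos: [0.6306, 0.3407, 0.098]
tool_rot: [-3.14, -0.085, 0.018]
contact_force: [-0.3, 0.1, 0.4]
opening: 0.0002
grip_force: 0.0
tray top none
off [0.0191 0.0054 0.053 ] twist [-0.4 -0.1 -0. ]
[0.47808159 0.6457921 ] [0.22790707 0.37392095]
```

View pics/c1.png

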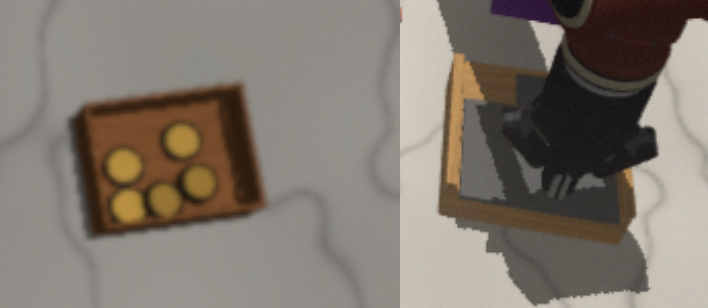

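All five medals lie in the tray. The fingertips are still above the cover's rear edge, so I'll shift back first and then descend.

```bash
python3 -m crank '[{"offset":[0.019,0.005,0],"twist":[0,0,0]},{"offset":[0.019,0.005,0],"twist":[0,0,0]},{"offset":[0.019,0.005,0],"twist":[0,0,0]}]' && python3 - <<'E'
from h import *
t=np.radians(3.2);u=np.array([np.cos(t),np.sin(t)]);v=np.array([-u[1],u[0]])
p=u*.672+v*.3025; go([*p,.0535],down(3.2))
E
```

```text
t: 36.1
tool_pos: [0.6517, 0.3402, 0.1041]
tool_rot: [-3.135, -0.089, 0.004]
contact_force: [-1.3, 1.0, 0.0]
opening: -0.0
grip_force: 0.0
off [0.0024 0.001  0.0506] twist [-0.3  0.1  0. ]
```

```bash
python3 -m crank '[{"offset":[0.003,0.001,0.025],"twist":[0,0,0]},{"offset":[0.003,0.001,0.05],"twist":[0,0,0]},{"offset":[0.003,0.001,0.05],"twist":[0,0,0]},{"offset":[0.003,0.001,0.05],"twist":[0,0,0]},{"offset":[0.003,0.001,0.05],"twist":[0,0,0]}]'
```

```text
t: 36.72
tool_pos: [0.6554, 0.3397, 0.0545]
tool_rot: [-3.135, -0.089, 0.002]
contact_force: [1.0, 0.0, 0.1]
opening: 0.0
grip_force: 0.0
```

```bash
python3 -m crank '[{"offset":[0,0,0.0015],"twist":[0,0,0]},{"offset":[-0.01,0,0.0015],"twist":[0,0,0]},{"offset":[-0.02,0,0.0015],"twist":[0,0,0]},{"offset":[-0.025,0,0.0015],"twist":[0,0,0]},{"offset":[-0.03,0,0.0015],"twist":[0,0,0]},{"offset":[-0.035,0,0.0015],"twist":[0,0,0]},{"offset":[-0.04,0,0.0015],"twist":[0,0,0]},{"offset":[-0.045,0,0.0015],"twist":[0,0,0]},{"offset":[-0.05,0,0.0015],"twist":[0,0,0]},{"offset":[-0.055,0,0.0015],"twist":[0,0,0]},{"offset":[-0.055,0,0.0015],"twist":[0,0,0]}]'
python3 - <<'E'
from h import *
print(get_obs()["tool_pos"])
t=np.radians(3.2);u=np.array([np.cos(t),np.sin(t)]);v=np.array([-u[1],u[0]])
for n in("scene",):
    get_image(n);d=cut_out("cover",n)[0]; ys,xs=np.nonzero(d["region"])
    P=np.array([p2w(n,x,y,.056)[:2] for x,y in zip(xs,ys)]);print(n,d["confidence"],np.percentile(P@u,[.3,99.7]),np.percentile(P@v,[.3,99.7]))
B=snap("scene")[240:390,410:560]
cv2.imwrite("pics/c2.png",cv2.resize(B,(450,450)))
E
```

```text
t: 38.1
tool_pos: [0.5993, 0.3363, 0.052]
tool_rot: [-3.136, -0.089, 0.006]
contact_force: [-0.1, 0.4, 0.9]
opening: 0.0
grip_force: 0.0
[0.59925867 0.33625618 0.05196118]
scene 0.64 [0.44190199 0.6106675 ] [0.22789232 0.37379084]
```

View pics/c2.png

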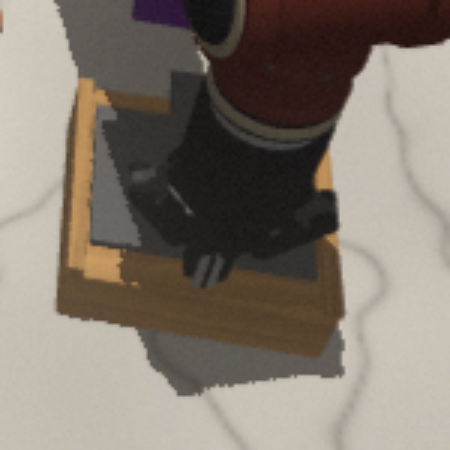

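The cover moved forward about 36 mm. I'll push another 16 mm so most of the tab overhangs.

```bash
python3 -m crank '[{"offset":[-0.005,0,-0.0008],"twist":[0,0,0]},{"offset":[-0.009,0,-0.0008],"twist":[0,0,0]},{"offset":[-0.013,0,-0.0008],"twist":[0,0,0]},{"offset":[-0.0165,0,-0.0008],"twist":[0,0,0]},{"offset":[-0.0165,0,-0.0008],"twist":[0,0,0]},{"offset":[0.01,0,-0.0008],"twist":[0,0,0]},{"offset":[0.01,0,-0.05],"twist":[0,0,0]},{"offset":[0.01,0,-0.10],"twist":[0,0,0]},{"offset":[0.01,0,-0.147],"twist":[0,0,0]},{"offset":[0.0,0.05,-0.147],"twist":[0,0,0]},{"offset":[-0.05,0.11,-0.147],"twist":[0,0,0]},{"offset":[-0.10,0.17,-0.147],"twist":[0,0,0]},{"offset":[-0.15,0.20,-0.147],"twist":[0,0,0]},{"offset":[-0.15,0.24,-0.147],"twist":[0,0,0]},{"offset":[-0.15,0.24,-0.147],"twist":[0,0,0]}]' 
python3 - <<'E'
from h import *
print(get_obs()["tool_pos"])
t=np.radians(3.2);u=np.array([np.cos(t),np.sin(t)]);v=np.array([-u[1],u[0]])
for n in("scene","top"):
    get_image(n)
    for q in("cover","tray"):
        D=cut_out(q,n)
        if not D: print(n,q,"none"); continue
        d=D[0]; r=quad(d["region"],n,.056 if q=="cover" else .048); print(n,q,d["confidence"],r)
        ys,xs=np.nonzero(d["region"])
        if q=="cover":
            P=np.array([p2w(n,x,y,.056)[:2] for x,y in zip(xs,ys)]);print(np.percentile(P@u,[.3,99.7]),np.percentile(P@v,[.3,99.7]))
            tab=P[P@u<np.percentile(P@u,.3)+.03]; print("tab v",np.percentile(tab@v,[1,99]))
A=snap("top")[170:280,130:260]
cv2.imwrite("pics/c3.png",cv2.resize(A,(650,550)))
E
```

```text
t: 40.12
tool_pos: [0.4631, 0.085, 0.1984]
tool_rot: [-3.136, -0.081, 0.004]
contact_force: [0.9, 0.1, 0.8]
opening: -0.0
grip_force: 0.0
[0.46307505 0.08499377 0.1983754 ]
scene cover 0.83 ((492.76873779296875, 329.21185302734375), (170.25804138183594, 146.81625366210938), 3.2186291217803955)
[0.42716475 0.59425007] [0.22840894 0.37412283]
tab v [0.2818057 0.3222787]
scene tray 0.65 ((557.5249633789062, -328.5750732421875), (141.54249572753906, 153.474609375), 6.293289661407471)
top cover 0.64 ((488.80731201171875, 335.87353515625), (166.05319213867188, 144.7247314453125), 1.4406301975250244)
[0.42496265 0.58902765] [0.23683081 0.37822601]
tab v [0.28033465 0.32451799]
top tray 0.89 ((537.89990234375, -333.11114501953125), (113.9315185546875, 141.32994079589844), 6.247018337249756)
```

View pics/c3.png

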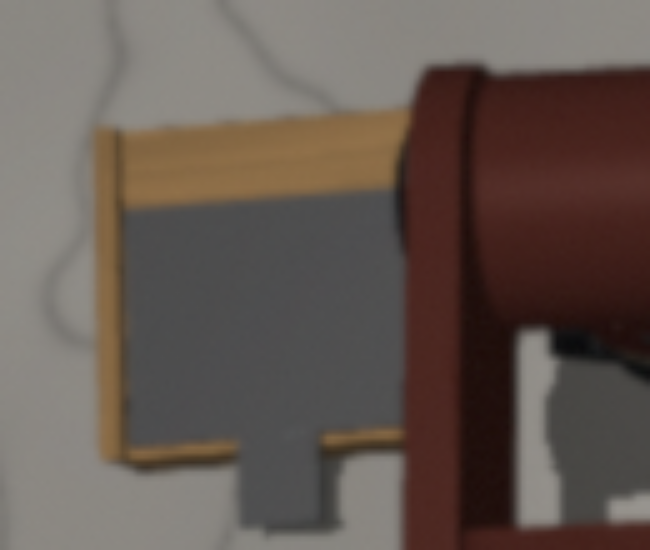

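The cover sits square with about 34 mm of its tab overhanging, and the tray is unmoved. Now pinch the tab from its two sides.

```bash
python3 - <<'E'
from h import *
t=np.radians(3.2);u=np.array([np.cos(t),np.sin(t)]);v=np.array([-u[1],u[0]])
p=u*.4385+v*.302; print(p); a=go([*p,.12],down(3.2)); go([*p,.033],down(3.2),cur=a)
E
```

```text
[0.42095818 0.32600684]
off [-0.0292 -0.2393  0.0796] twist [-0.3  0.2  0.1]
off [0.    0.    0.087] twist [0. 0. 0.]
```

```bash
python3 -m crank '[{"offset":[-0.015,-0.05,0],"twist":[0,0,0]},{"offset":[-0.029,-0.1,0],"twist":[0,0,0]},{"offset":[-0.029,-0.15,0.02],"twist":[0,0,0]},{"offset":[-0.029,-0.20,0.05],"twist":[0,0,0]},{"offset":[-0.029,-0.239,0.08],"twist":[-0.3,0.2,0]},{"offset":[-0.029,-0.239,0.08],"twist":[-0.3,0.2,0]},{"offset":[-0.029,-0.239,0.08],"twist":[-0.3,0.2,0]},{"offset":[-0.029,-0.239,0.08],"twist":[-0.3,0.2,0]}]' 0.8 100 && python3 - <<'E'
from h import *
t=np.radians(3.2);u=np.array([np.cos(t),np.sin(t)]);v=np.array([-u[1],u[0]])
p=u*.4385+v*.302; go([*p,.033],down(3.2))
E
```

```text
t: 41.48
tool_pos: [0.4223, 0.3247, 0.1209]
tool_rot: [-3.14, -0.088, -0.004]
contact_force: [0.1, 0.9, 0.4]
opening: 0.0681
grip_force: 0.0
off [-0.0015 -0.0014  0.0879] twist [-0.  -0.1 -0. ]
```

```bash
python3 -m crank '[{"offset":[-0.001,-0.001,0.04],"twist":[0,0,0]},{"offset":[-0.001,-0.001,0.07],"twist":[0,0,0]},{"offset":[-0.001,-0.001,0.088],"twist":[0,0,0]},{"offset":[-0.001,-0.001,0.088],"twist":[0,0,0]}]' && python3 -m crank '[{"offset":[0,0,0],"twist":[0,0,0]},{"offset":[0,0,0],"twist":[0,0,0]},{"offset":[0,0,0],"twist":[0,0,0]},{"offset":[0,0,0],"twist":[0,0,0]},{"offset":[0,0,0],"twist":[0,0,0]},{"offset":[0,0,0],"twist":[0,0,0]}]' 0 100 && python3 -m crank '[{"offset":[0,0,-0.01],"twist":[0,0,0]},{"offset":[0,0,-0.02],"twist":[0,0,0]},{"offset":[0,0,-0.03],"twist":[0,0,0]},{"offset":[0,0,-0.045],"twist":[0,0,0]},{"offset":[0,0,-0.06],"twist":[0,0,0]},{"offset":[0,0,-0.08],"twist":[0,0,0]},{"offset":[0,0,-0.10],"twist":[0,0,0]},{"offset":[0,0,-0.10],"twist":[0,0,0]},{"offset":[0,0,-0.10],"twist":[0,0,0]}]'
python3 - <<'E'
from h import *
o=get_obs();print(o["q"],o["wrist_torque"])
B=snap("scene")[200:380,400:560]
cv2.imwrite("pics/c4.png",cv2.resize(B,(533,600)))
E
```

```text
t: 41.98
tool_pos: [0.42, 0.3249, 0.0309]
tool_rot: [3.139, 0.088, -0.002]
contact_force: [0.2, 0.5, 0.5]
opening: 0.0687
grip_force: 0.0
t: 42.72
tool_pos: [0.4216, 0.3264, 0.0335]
tool_rot: [-3.14, -0.089, -0.005]
contact_force: [-0.9, -1.8, 6.4]
opening: 0.0378
grip_force: 99.4
t: 43.85
tool_pos: [0.42, 0.3256, 0.1313]
tool_rot: [3.14, 0.089, -0.0]
contact_force: [-0.0, -0.6, -1.6]
opening: 0.0377
grip_force: 100.2
[ 5.19694852e-01 -8.73636066e-02  1.92296780e+00 -5.54920834e-04
  1.30644478e+00  2.03398424e+00] [ 0.0152191   0.09598458 -0.03149287]
```

View pics/c4.png

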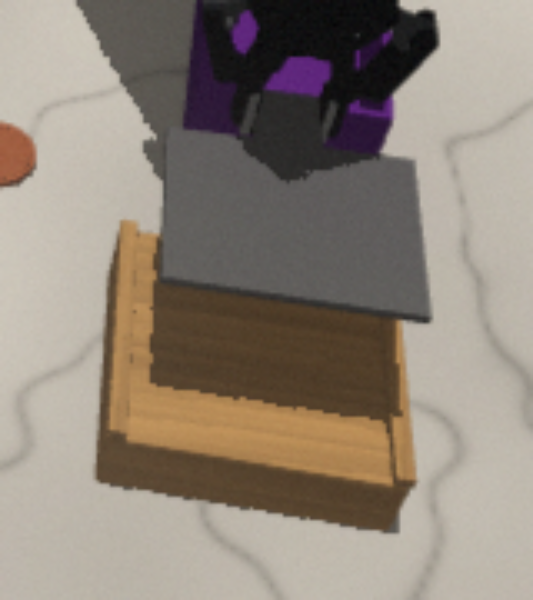

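The cover is held and lying level. I'll raise it and carry it above the tray.

```bash
python3 - <<'E'
from h import *
h=np.radians(6.4); c=np.array([.5395,-.3395])-.0905*np.array([np.cos(h),np.sin(h)])
go([*c,.21],down(6.4))
E
```

```text
off [-0.0085  0.6757 -0.0785] twist [ 0.1  0.1 -3.2]
```

```bash
python3 -m crank '[{"offset":[0,0.01,-0.03],"twist":[0,0,0]},{"offset":[0,0.04,-0.06],"twist":[0,0,0]},{"offset":[-0.001,0.085,-0.0785],"twist":[0,0,0]},{"offset":[-0.002,0.13,-0.0785],"twist":[0,0,-0.5]},{"offset":[-0.003,0.175,-0.0785],"twist":[0,0,-1]},{"offset":[-0.003,0.22,-0.0785],"twist":[0,0,-1]},{"offset":[-0.003,0.265,-0.0785],"twist":[0,0,-1]},{"offset":[-0.004,0.31,-0.0785],"twist":[0,0,-1.5]},{"offset":[-0.004,0.355,-0.0785],"twist":[0,0,-1.5]},{"offset":[-0.005,0.40,-0.0785],"twist":[0,0,-2]},{"offset":[-0.006,0.445,-0.0785],"twist":[0,0,-2]},{"offset":[-0.006,0.49,-0.0785],"twist":[0,0,-2]},{"offset":[-0.007,0.535,-0.0785],"twist":[0,0,-2.5]},{"offset":[-0.007,0.58,-0.0785],"twist":[0,0,-3]},{"offset":[-0.008,0.62,-0.0785],"twist":[0,0,-3.2]},{"offset":[-0.008,0.65,-0.0785],"twist":[0,0,-3.2]},{"offset":[-0.008,0.67,-0.0785],"twist":[0,0,-3.2]},{"offset":[-0.008,0.676,-0.0785],"twist":[0,0,-3.2]},{"offset":[-0.008,0.676,-0.0785],"twist":[0,0,-3.2]},{"offset":[-0.008,0.676,-0.0785],"twist":[0,0,-3.2]}]' && python3 - <<'E'
from h import *
h=np.radians(6.4); u=np.array([np.cos(h),np.sin(h)]);v=np.array([-u[1],u[0]]); c=np.array([.5395,-.3395])-.0905*u
go([*c,.21],down(6.4)); p=get_obs()["tool_pos"]; print(p, p[:2]@u,p[:2]@v)
z=p[2]+.019+.003
for n in("scene","top"):
    get_image(n); D=cut_out("cover",n)
    for d in D[:2]:
        if d["confidence"]<.3: continue
        ys,xs=np.nonzero(d["region"]); P=np.array([p2w(n,x,y,z)[:2] for x,y in zip(xs,ys)])
        print(n,round(d["confidence"],2),"u",np.percentile(P@u,[.3,99.7]),"v",np.percentile(P@v,[.3,99.7]),quad(d["region"],n,z))
D=cut_out("tray","scene")
for d in D[:1]:
    ys,xs=np.nonzero(d["region"]); P=np.array([p2w("scene",x,y,.048)[:2] for x,y in zip(xs,ys)])
    print("tray",d["confidence"],"u",np.percentile(P@u,[.3,99.7]),"v",np.percentile(P@v,[.3,99.7]))
    P=np.array([p2w("scene",x,y,0)[:2] for x,y in zip(xs,ys)])
    print("tray base u max",np.percentile(P@u,[99.7]),"v max",np.percentile(P@v,[99.7]))
B=snap("scene")[185:305,115:255]
cv2.imwrite("pics/c5.png",cv2.resize(B,(700,600)))
E
```

```text
t: 46.4
tool_pos: [0.4507, -0.3486, 0.2103]
tool_rot: [3.136, 0.178, 0.001]
contact_force: [0.4, 0.7, -1.0]
opening: 0.0372
grip_force: 100.5
off [-0.0012  0.0008  0.0003] twist [ 0.  -0.   0.1]
[ 0.45066263 -0.34863776  0.21034861] 0.40899178767827377 -0.39669990221817175
scene 0.78 u [0.39680478 0.56491892] v [-0.46965824 -0.31974233] ((520.3724365234375, -339.12957763671875), (172.44952392578125, 151.5878448486328), 6.8242082595825195)
scene 0.52 u [0.6402669  0.79514826] v [0.15097325 0.29117381] ((687.262451171875, 299.4654541015625), (158.78675842285156, 139.7756805419922), 3.8579506874084473)
top 0.82 u [0.43806183 0.55807101] v [-0.46611272 -0.31983802] ((537.6929321289062, -335.5628662109375), (123.25336456298828, 149.2074737548828), 7.046378135681152)
tray 0.92 u [0.44752848 0.5863456 ] v [-0.46537766 -0.31362738]
tray base u max [0.55029782] v max [-0.33619403]
```

View pics/c5.png

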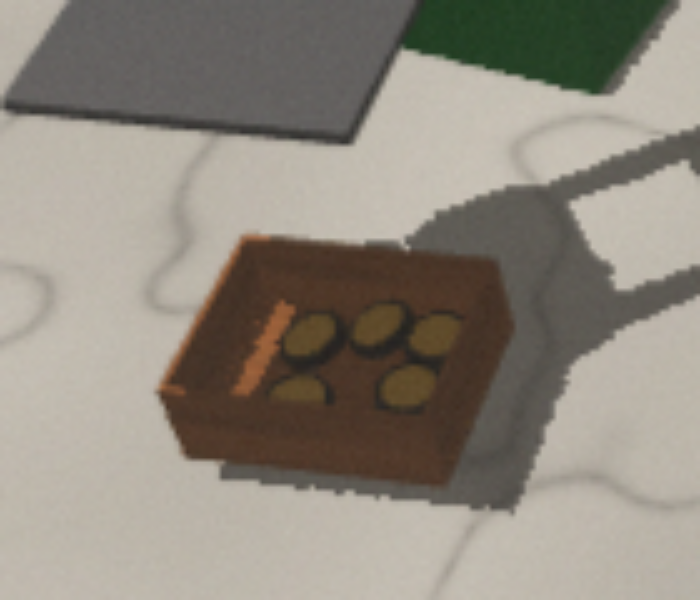

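The tray (u 0.4985, v -0.3985) and the cover above it line up, apart from about 4 mm sideways and 0.5°. I'll correct that and lower it in two stages.

```bash
python3 -m crank '[{"offset":[0,0.0037,0.02],"twist":[0,0,0.5]},{"offset":[0,0.0037,0.05],"twist":[0,0,0.5]},{"offset":[0,0.0037,0.08],"twist":[0,0,0.5]},{"offset":[0,0.0037,0.11],"twist":[0,0,0.5]},{"offset":[0,0.0037,0.135],"twist":[0,0,0.5]},{"offset":[0,0.0037,0.155],"twist":[0,0,0.5]},{"offset":[0,0.0037,0.165],"twist":[0,0,0.5]},{"offset":[0,0.0037,0.165],"twist":[0,0,0.5]},{"offset":[0,0.0037,0.165],"twist":[0,0,0.5]},{"offset":[0,0.0037,0.165],"twist":[0,0,0.5]}]' && python3 - <<'E'
from h import *
B=snap("scene")[205:305,125:245]
cv2.imwrite("pics/c6.png",cv2.resize(B,(720,600),interpolation=cv2.INTER_CUBIC))
h=np.radians(6.4); u=np.array([np.cos(h),np.sin(h)]);v=np.array([-u[1],u[0]])
p=get_obs()["tool_pos"]; print(p[:2]@u,p[:2]@v)
for n in("scene","top"):
    get_image(n); d=cut_out("cover",n)[0]; z=p[2]+.022
    ys,xs=np.nonzero(d["region"]); P=np.array([p2w(n,x,y,z)[:2] for x,y in zip(xs,ys)])
    print(n,round(d["confidence"],2),"u",np.percentile(P@u,[.3,99.7]),"v",np.percentile(P@v,[.3,99.7]),quad(d["region"],n,z))
E
```

```text
t: 47.95
tool_pos: [0.4517, -0.354, 0.0467]
tool_rot: [3.135, 0.163, 0.003]
contact_force: [-0.3, 0.3, -1.3]
opening: 0.0375
grip_force: 100.5
0.40929674142948713 -0.4019908736177372
scene 0.9 u [0.39800437 0.56437744] v [-0.47716871 -0.32629781] ((521.6378173828125, -345.51104736328125), (170.1682891845703, 153.6697235107422), 4.991849422454834)
top 0.7 u [0.43880637 0.55829014] v [-0.47224499 -0.32577331] ((539.7021484375, -341.311279296875), (121.1133804321289, 149.64434814453125), 6.404065132141113)
```

View pics/c6.png

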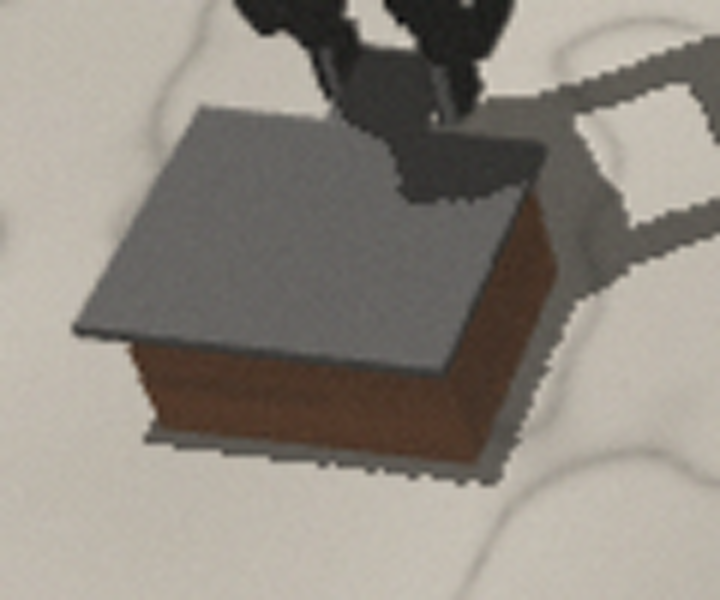

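```bash
python3 -m crank '[{"offset":[0,-0.0015,0],"twist":[0,0,-0.3]},{"offset":[0,-0.0015,0.004],"twist":[0,0,-0.3]},{"offset":[0,-0.0015,0.008],"twist":[0,0,-0.3]},{"offset":[0,-0.0015,0.011],"twist":[0,0,-0.3]},{"offset":[0,-0.0015,0.0135],"twist":[0,0,-0.3]},{"offset":[0,-0.0015,0.0135],"twist":[0,0,-0.3]},{"offset":[0,-0.0015,0.0135],"twist":[0,0,-0.3]}]'
```

```text
t: 49.08
tool_pos: [0.451, -0.3519, 0.032]
tool_rot: [3.136, 0.171, 0.001]
contact_force: [0.6, 0.0, -0.8]
opening: 0.0377
grip_force: 100.6
```

```bash
python3 -m crank '[{"offset":[0,0,0.0005],"twist":[0,0,0]},{"offset":[0,0,0.001],"twist":[0,0,0]},{"offset":[0,0,0.001],"twist":[0,0,0]}]'  && python3 -m crank '[{"offset":[0,0,0],"twist":[0,0,0]},{"offset":[0,0,0],"twist":[0,0,0]},{"offset":[0,0,0],"twist":[0,0,0]},{"offset":[0,0,-0.02],"twist":[0,0,0]},{"offset":[0,0,-0.06],"twist":[0,0,0]},{"offset":[0,0,-0.11],"twist":[0,0,0]},{"offset":[-0.03,0,-0.16],"twist":[0,0,0]},{"offset":[-0.06,0,-0.18],"twist":[0,0,0]},{"offset":[-0.06,0,-0.18],"twist":[0,0,0]}]' 0.75 && python3 - <<'E'
from h import *
B=snap("scene")[200:350,125:325];A=snap("top")[150:270,280:500]
cv2.imwrite("pics/f.png",np.hstack([cv2.resize(B,(400,300),interpolation=cv2.INTER_CUBIC),cv2.resize(A,(400,300),interpolation=cv2.INTER_CUBIC)]))
h=np.radians(6.4); u=np.array([np.cos(h),np.sin(h)]);v=np.array([-u[1],u[0]])
for n in("scene","top"):
    get_image(n); d=cut_out("cover",n)[0]
    ys,xs=np.nonzero(d["region"]); P=np.array([p2w(n,x,y,.054)[:2] for x,y in zip(xs,ys)])
    print(n,round(d["confidence"],2),"u",np.percentile(P@u,[.3,99.7]),"v",np.percentile(P@v,[.3,99.7]),quad(d["region"],n,.054))
    for d in cut_out("tray",n)[:1]:
        ys,xs=np.nonzero(d["region"]);P=np.array([p2w(n,x,y,0)[:2] for x,y in zip(xs,ys)]); print("tray base u,v",np.percentile(P@u,[.3,99.7]),np.percentile(P@v,[.3,99.7]))
print(get_obs()["t"])
E
```

```text
t: 49.45
tool_pos: [0.451, -0.352, 0.0314]
tool_rot: [3.136, 0.171, 0.001]
contact_force: [-1.6, 2.4, 5.2]
opening: 0.0374
grip_force: 101.0
t: 50.58
tool_pos: [0.3911, -0.3598, 0.2153]
tool_rot: [3.131, 0.168, 0.007]
contact_force: [-0.2, -0.3, -0.4]
opening: 0.064
grip_force: 0.0
scene 0.79 u [0.39532518 0.56226169] v [-0.47492118 -0.32589775] ((519.7030029296875, -344.5428466796875), (169.7329864501953, 150.90589904785156), 7.245399475097656)
top 0.61 u [0.39618985 0.55797388] v [-0.47073268 -0.32481372] ((517.8363037109375, -341.9056701660156), (164.32635498046875, 147.48501586914062), 6.4044976234436035)
50.975
```

View pics/f.png

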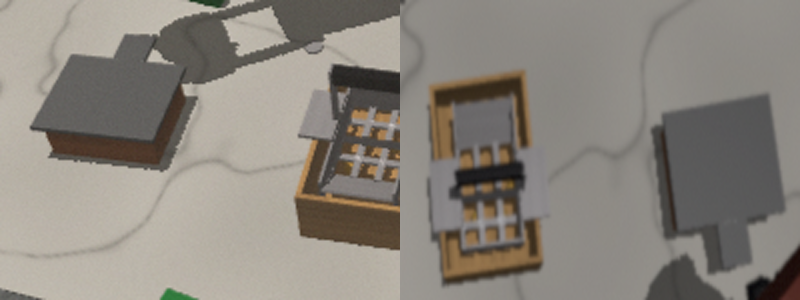

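```bash
python3 -c "
from station import *
print(finish_job())"
```

```text
the job is handed in; nothing more can be done
None
```

The job is handed in at about 51 s on the robot's clock: the studs are in the catch box, all five medals found are in the tray under the flat, square cover, and the empty basket hangs by its ears. I hung the basket before picking up the two loose medals, because the gripper could not do both, and I viewed 16 pictures, 2 over the limit of 14.

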